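# Stow the valve seats and latch the spares drawer for sea

## Robot

A 6-joint arm with a two-finger parallel gripper is mounted at the origin on the work surface. World frame = base frame: x ahead of the robot, y to its left, z up, the work surface at z = 0. Lengths are in m, angles in rad, forces in N, time in s.
With the tool pointing down it reaches from about 0.225 to 0.875 m from the base axis. Payload 3.4 kg.
Tool frame: the origin (TCP) lies between the finger pads, 19 mm behind the fingertips; this is the grasp point; z points along the fingers, y is the direction in which the jaws open and shut (so a half turn about z gives the same grasp; the last joint's range is limited). The gripper opens to 85 mm and grips with 20 to 120 N. Pads are 22 mm wide; open, the fingers measure 114 mm over their backs; the gripper's body (76 mm by 85 mm) begins 54 mm behind the grasp point. The pads swing forward as they close: fully open they stand 13 mm farther back than shut.
Start: joints at [-1.41, 0.276, 1.505, -0, 1.361, -0.121], TCP at [0.16, -0.552, 0.25] pointing down, gripper open.
Joint ranges: [-2.89, 2.89], [-0.75, 2.08], [0.22, 2.7], [-1.18, 4.32], [0.11, 2.71], [-2.7, 2.7]. Speed limits (rad/s): [2.57, 2.57, 3.14, 3.14, 3.14, 3.14].

## Interface

Orientations are given as a unit quaternion [w, x, y, z].
In Python, from rig import manip, eyes gives the robot as it stands.
- The arm moves only by the tool servo_tool, never from a script. Its argument "increments" is a list of rows, each an object with "slide": the shift along the tool's x, y, z in m, a list of three; "spin": the turn about the tool's z in degrees. A call has 1 to 8 rows; each row shifts and turns the commanded pose from where the row before left it, along the tool's axes as they then stand; what a row does not reach is not made up. A row lasts 1/10 s, in which the tool goes at most 50 mm and 8.59 degrees, less where a joint would pass 70% of its speed; a pose out of reach is approached as far as the arm can. A call is refused whole if a number of a shift passes 0.05 or a number of a turn 8.59, either way. A call with a gripper value outside its range is refused whole. "hand" is the opening, from 0 (shut) to 1 (fully open), set as the call begins (left out, the last holds). The fingers move at their own pace and stop on an object; "newtons" is the grip in N (left out, the last holds). Time passes only in rows, so rows that do not move let the fingers close. It gives the time, the measured TCP pose, the force and the opening at its end, in the units of the state.
- manip.get_state(): the state, without advancing time (a new reading comes with each control period).
- eyes.get_image(name): name is "scene" or "top" or "wrist"; returns the picture (480x640x3 uint8, blue, green, red); there is no depth.
- eyes.calibration(name): a dict with "fx", "fy", "cx", "cy" (pixels), "rvec" (rotation vector, rad) and "tvec" (3), from world to camera coordinates, as OpenCV has them; the wrist camera has in their place "hand_eye" (4x4, takes a point from camera to tool coordinates, whose origin is the TCP and whose axes are the flange's). Camera axes: x right, y down, z forward; pixel columns grow to the right and rows downward; lengths in m; the calibration is good to about 2 mm. A picture is of the moment at which its call begins: read the wrist's pose just before it. calibration takes no time and is no camera call.
- manip.sign_off(): hands the job in, once; it reports no verdict.
The state is a dict: "clock": time; "qpos": joint angles; "qd": joint speeds; "effort": joint torques, N m; "position": TCP position; "ee_rot": TCP orientation; "contact_force": force on the tool from outside, world axes, zero at the start; "moment": the same for the moment, N m; "width": finger opening in m.
Only numpy, scipy, OpenCV 4.12 (cv2) and the standard library are available. Lean on these libraries where they do the work, as an engineer would, in place of code of your own. Each camera call takes 0.05 s, during which the arm holds its last target.

## Task

Stow for sea: turn the latch knob on the spares locker until it clicks over to unlocked, pull the green drawer out, and lift every bronze valve seat off its peg on the rack and lay it flat on the drawer's floor, none on top of another. Then push the drawer fully home and turn the knob back until it clicks into the locked notch, leaving the flange blank, piston pin and cam follower on top of the locker as they are.

Things in the scene. Friction and masses are not known exactly. Their poses are not given: they have to be found in the camera images.
- locker: rust-brown steel locker shelf, fixed: 260 deep (x), 390 wide (y), 95 high, top plate 10 thick. Origin: centre of its underside; its x points away from the robot, front face at x = -130. A flange blank, a piston pin and a cam follower stand on top, towards the back
- drawer (a joint): shallow green drawer under the locker's top: 0 = fully home, 0.155 m = right out (pull about 0.15 to have room). Slides along the locker's -x with about 3 N of friction and stays where left. While the knob is locked it is held shut (6 mm of play); with the knob locked too early it cannot be pushed home. A latch lug reaches 13 mm inside its +y wall, 38 to 56 above the floor
- drawer_floor (a point): point on the drawer's inner floor, moves with it, axes as the locker's. Inner floor: x -75 to +155, y -172 to +172 mm from here. Side walls 38 high above it, front panel 60 high, 8 thick. With the drawer out by 150, x -75 to +75 lies open to above (this point is its middle); the rest is beneath the locker's top, whose upper face is 71 above this floor
- drawer_handle (a point): middle of the drawer's steel bar handle: 10 mm round bar, 100 long along the locker's y, its axis 44 in front of the drawer panel and 11 below the level of the locker's upper face, to be pinched from above
- knob (a joint): black latch knob on the locker's top, vertical axis: 0 = locked (bar grip along the locker's y, red mark to +y), 1.2 rad = unlocked (turned clockwise seen from above, red mark to the back). A sprung detent holds it in either notch: turning takes up to 0.4 N m until halfway (0.6), then it clicks over into the other notch; let go before halfway and it springs back. Notch play 0.07
- knob_grip (a point): on the knob's axis at the height to grip (TCP here leaves the fingertips clear of the base). The grip is a bar 64 long, 16 wide, from 22 below this point to 12 above it. Its axes turn with the knob: the bar lies along its y
- rack: sloped green peg rack, fixed. Origin on the table under its middle; x points away from the robot. Board 200 (slope) x 250 wide, centre of its face 125 above the origin, rising away at 0.611 rad from level (normal -0.574, 0, 0.819). Four pegs, 14 thick, 34 long, square to the face, at +55 and -35 up the slope, y = +60 and -60; a hung seat's centre is 10 down the slope from its peg
- flange: bystander: dark cast iron flange blank, 130 diameter, 20 thick, on the locker's top; origin centre of its underside
- pin: bystander: steel piston pin, 38 diameter, 100 long, lying on the locker's top; origin under its middle, length along x
- follower: bystander: tan phenolic cam follower, foot 56 diameter, 65 high, standing on the locker's top; origin centre of its foot
- seat1: a bronze valve seat: a plain flat ring, 60 mm outside diameter, 34 mm bore, 18 mm thick, 0.3 kg; origin at its centre, z along the ring's axis. May be absent. At the start it hangs by its bore on a peg of the rack, lying back on the sloped board
- seat2: a bronze valve seat: a plain flat ring, 60 mm outside diameter, 34 mm bore, 18 mm thick, 0.3 kg; origin at its centre, z along the ring's axis. May be absent. At the start it hangs by its bore on a peg of the rack, lying back on the sloped board
- seat3: a bronze valve seat: a plain flat ring, 60 mm outside diameter, 34 mm bore, 18 mm thick, 0.3 kg; origin at its centre, z along the ring's axis. May be absent. At the start it hangs by its bore on a peg of the rack, lying back on the sloped board
- seat4: a bronze valve seat: a plain flat ring, 60 mm outside diameter, 34 mm bore, 18 mm thick, 0.3 kg; origin at its centre, z along the ring's axis. May be absent. At the start it hangs by its bore on a peg of the rack, lying back on the sloped board
There are look-alikes about, which are no part of the job. What is shaped like the seat4 but purple is not meant.

How it is judged:
By the outcome, as a careful person would: the job done as asked, in the order asked, and still so for the second after the job is handed in, with the robot touching nothing.
Of seat1, seat2, seat3, seat4 only 3 to 4 are there at a start; the rules pass over those that are not, and their reading is None.
At some moment in a run one of seat1, seat2, seat3, seat4 may be knocked a few centimetres aside while the robot is not near it.
Once in a run the grip may slacken for a moment while it holds something.
It also fails if it takes over 208 s, if anything falls off the work surface, if the arm or the gripper's body presses on something with over 40 N, if the wrist force passes 120 N, or if a joint passes its speed limit or range.

## Working session

There is one attempt and no reset: what is moved stays moved. The work goes in short steps, Python scripts to look and compute and a tool call to move; the robot and the scene stay as the last step left them, time stands still between calls to the robot, and variables do not carry over. Pictures are saved under pics/ and viewed, and the job is handed in when it is done.

Besides the shell and the picture viewer there is one more tool, called as name([rows], argument=value, ...), one row to a line, values as JSON. servo_tool: Moves the arm, as the interface text tells. Its arguments: {"type":"object","properties":{"increments":{"type":"array","items":{"type":"object","properties":{"slide":{"type":"array","items":{"type":"number"}},"spin":{"type":"number"}}}},"hand":{"type":"number"},"newtons":{"type":"number"}},"required":["increments"]}

```bash
ls; mkdir -p pics; python3 - <<'E'
from rig import manip, eyes
import cv2
s=manip.get_state(); print(s)
for n in("scene","top","wrist"):
    cv2.imwrite(f"pics/a_{n}.png",eyes.get_image(n)); print(n,eyes.calibration(n))
E
```

```text
pics
{'clock': 0.0, 'qpos': array([-1.40999879e+00,  2.76613326e-01,  1.50615784e+00,  3.72177533e-05,
        1.36071020e+00, -1.20971707e-01]), 'qd': array([-0.00105124,  0.00115188,  0.00020399, -0.00024606, -0.00050688,
       -0.00216451]), 'effort': array([-4.65802441e-04, -4.16786349e+01, -2.45811027e+01, -2.33073166e-05,
        1.09337055e-02,  6.39469064e-07]), 'position': array([ 0.15982285, -0.55181449,  0.24911939]), 'ee_rot': array([-9.44531600e-04,  9.90092272e-01,  1.40415104e-01, -6.11205226e-07]), 'contact_force': array([ 0.49536996, -0.23606312, -0.46208776]), 'moment': array([-0.02808805, -0.00731078, -0.04485522]), 'width': 0.08534324066021755}
scene {'fx': 495.449470771257, 'fy': 495.449470771257, 'cx': 322.7136688746898, 'cy': 236.00436313762035, 'rvec': array([ 1.75025145,  1.99990926, -0.61721039]), 'tvec': array([ 0.03247307, -0.39787171,  1.28150958])}
top {'fx': 491.6504790260295, 'fy': 491.6504790260295, 'cx': 314.5301956299203, 'cy': 242.78998022665257, 'rvec': array([ 2.14587711, -2.20181845,  0.13541261]), 'tvec': array([0.06209425, 0.60009873, 0.99930736])}
wrist {'fx': 388.0126588775801, 'fy': 388.0126588775801, 'cx': 322.3338508807889, 'cy': 242.17401007950863, 'hand_eye': array([[-5.67776088e-04, -9.65190670e-01, -2.61546645e-01,
         6.58978211e-02],
       [ 9.99999693e-01, -6.89415403e-04,  3.73323090e-04,
        -4.51651488e-04],
       [-5.40642250e-04, -2.61546353e-01,  9.65190765e-01,
        -1.24925245e-01],
       [ 0.00000000e+00,  0.00000000e+00,  0.00000000e+00,
         1.00000000e+00]])}
```

View pics/a_scene.png

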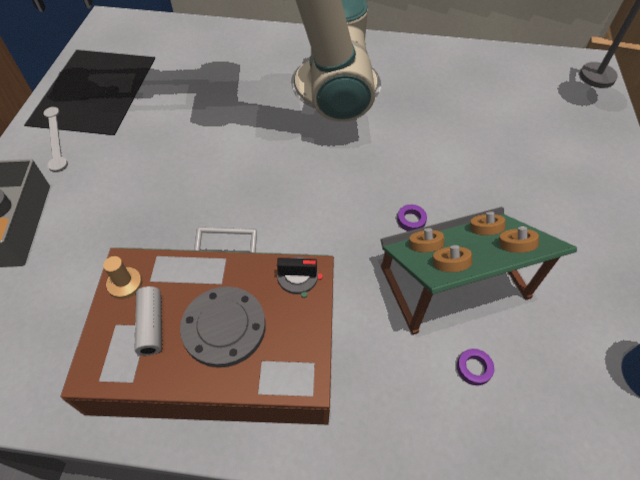

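View pics/a_top.png

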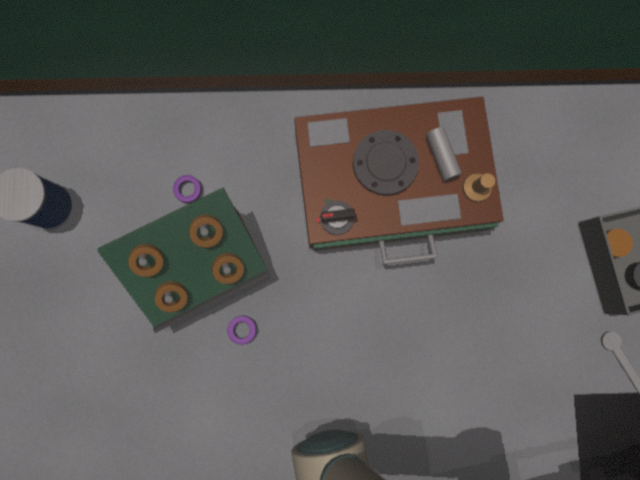

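View pics/a_wrist.png

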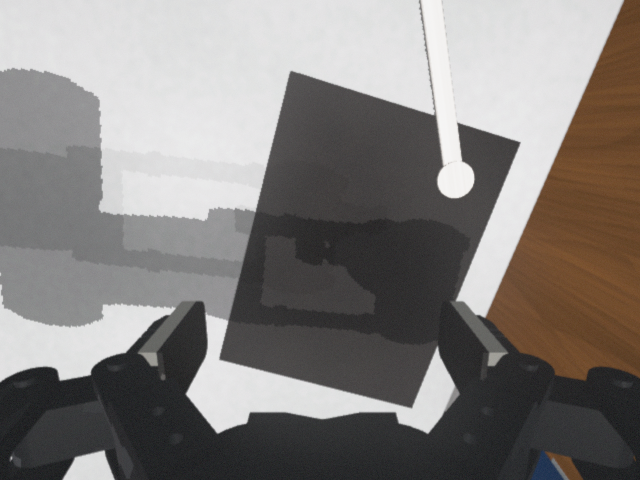

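The pictures show four bronze rings hung on the rack pegs (top view at (146,262), (207,232), (172,297) and (228,269)). Two purple rings on the table at (187,188) and (242,330) are look-alikes and not part of the job. I'll enlarge these to measure.

```bash
python3 - <<'E'
import cv2
a=cv2.imread('pics/a_top.png')
cv2.imwrite('pics/c1.png',cv2.resize(a[85:275,285:515],None,fx=3.4,fy=3.1,interpolation=cv2.INTER_CUBIC)[:600,:800])
cv2.imwrite('pics/c2.png',cv2.resize(a[170:350,85:285],None,fx=3.3,fy=3.3,interpolation=cv2.INTER_CUBIC))
s=cv2.imread('pics/a_scene.png')
cv2.imwrite('pics/c3.png',cv2.resize(s[190:340,375:585],None,fx=3.8,fy=3.8,interpolation=cv2.INTER_CUBIC))
cv2.imwrite('pics/c4.png',cv2.resize(s[220:420,70:345],None,fx=2.9,fy=2.9,interpolation=cv2.INTER_CUBIC))
E
```

```text
(no output)
```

View pics/c1.png

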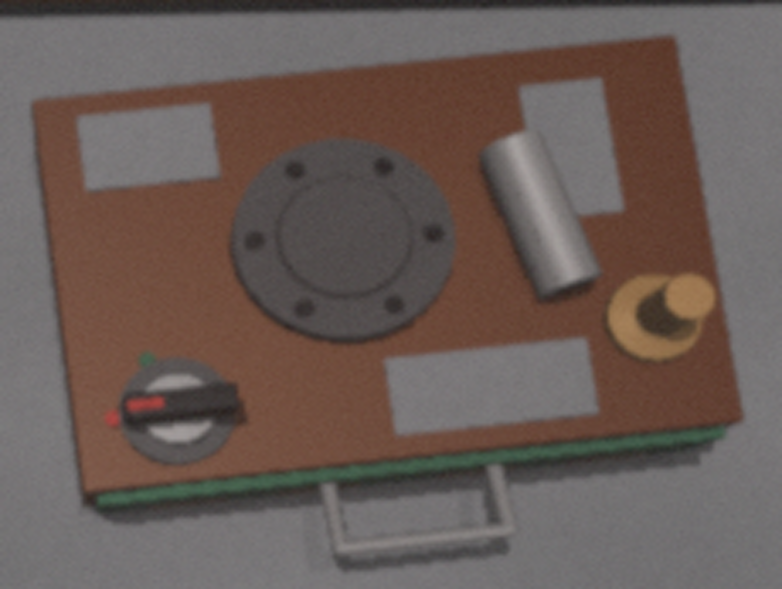

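View pics/c2.png

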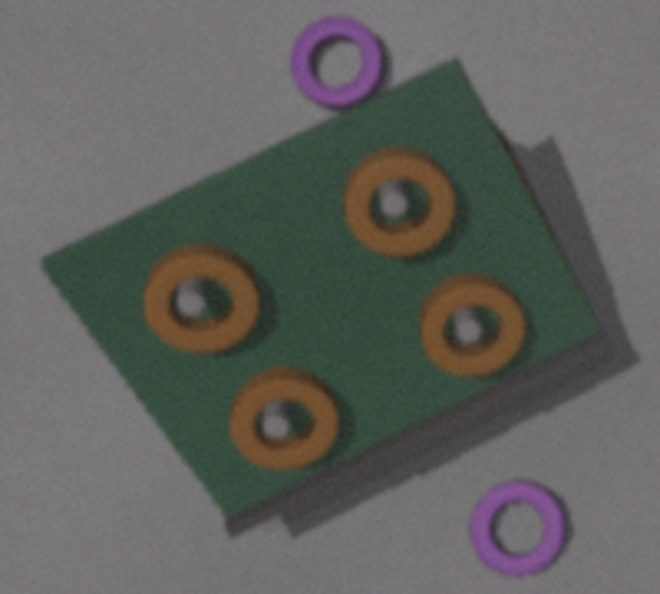

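View pics/c3.png

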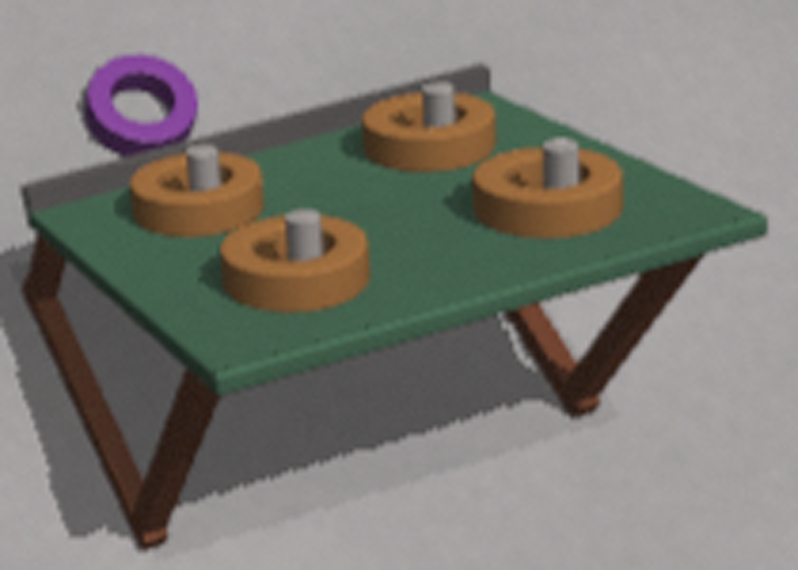

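View pics/c4.png

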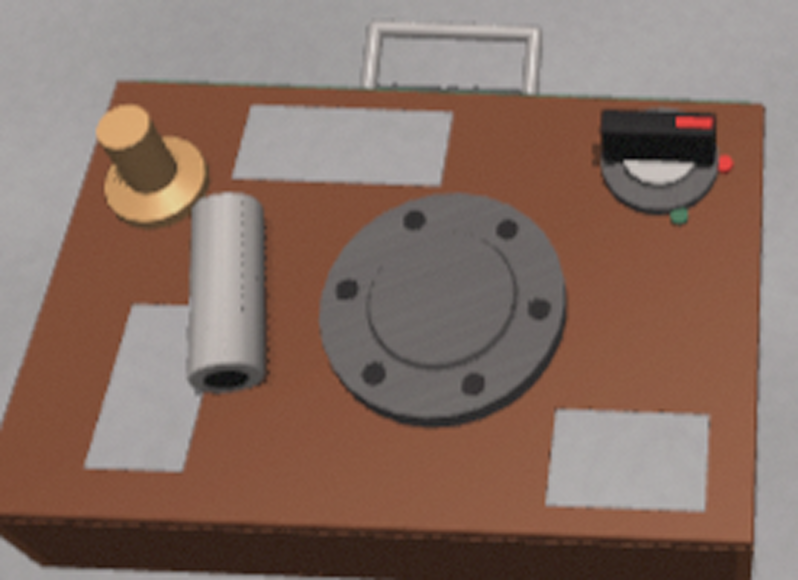

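```bash
cat > h.py <<'E'
import numpy as np, cv2
from scipy.optimize import least_squares
from scipy.spatial.transform import Rotation as R
from rig import manip, eyes
C={n:eyes.calibration(n) for n in("scene","top","wrist")}
def proj(n,P,pose=None):
    c=C[n];P=np.atleast_2d(np.array(P,float))
    if n!="wrist": r,t=c['rvec'],c['tvec']
    else:
        p,q=pose;T=np.eye(4);T[:3,:3]=R.from_quat(np.roll(q,-1)).as_matrix();T[:3,3]=p
        M=np.linalg.inv(T@c['hand_eye']);r=cv2.Rodrigues(M[:3,:3])[0];t=M[:3,3]
    K=np.array([[c['fx'],0,c['cx']],[0,c['fy'],c['cy']],[0,0,1]])
    return cv2.projectPoints(P,r,t,K,None)[0][:,0]
def ray(n,uv,z,pose=None):
    f=lambda x:(proj(n,[x[0],x[1],z],pose)[0]-uv)
    return least_squares(f,[.6,0]).x
def place(x,y,yaw,L):
    c,s=np.cos(yaw),np.sin(yaw);L=np.atleast_2d(np.array(L,float))
    return np.c_[x+c*L[:,0]-s*L[:,1],y+s*L[:,0]+c*L[:,1],L[:,2]]
def fit(obs,x0):
    def f(v):
        return np.concatenate([(proj(n,place(*v,L))[0]-uv) for n,L,uv in obs])
    r=least_squares(f,x0,loss='soft_l1');return r.x,f(r.x).reshape(-1,2)
def slope(u,y,n=0):
    a=.611;return [u*np.cos(a)-n*np.sin(a),y,.125+u*np.sin(a)+n*np.cos(a)]
E
python3 - <<'E'
from h import *
np.set_printoptions(precision=4,suppress=True)
z=.095
A=[("top",[.13,.195,z],(295,117.6)),("top",[.13,-.195,z],(483.5,97.3)),("top",[-.13,-.195,z],(503.2,220.5)),("top",[-.13,.195,z],(310,243.7)),
("scene",[-.13,-.195,z],(110.7,248.3)),("scene",[-.13,.195,z],(333.4,255.9)),("scene",[.13,.195,z],(329.3,406.9)),("scene",[.13,-.195,z],(70,398.3))]
v,e=fit(A,[.8,-.1,0]);print(v,e)
B=[("top",slope(.1,.125),(97.7,249.4)),("top",slope(.1,-.125),(223.5,187.6)),("top",slope(-.1,-.125),(267.7,271.5)),("top",slope(-.1,.125),(154,326)),
("scene",slope(-.1,-.125),(384.2,246.6)),("scene",slope(.1,.125),(576.3,246.6)),("scene",slope(.1,-.125),(432.4,290.8))]
for u,y,t,s in[(.055,-.06,(204.1,231.2),(454.7,247.1)),(.055,.06,(142.6,260.3),(521.8,229)),(-.035,.06,(168.3,298.8),(489.5,213.7)),(-.035,-.06,(226.8,267.9),(428.2,230))]:
    B+=[("top",slope(u,y,.034),t),("scene",slope(u,y,.034),s)]
w,e=fit(B,[.6,.4,-.3]);print(w,e)
print(place(*w,[slope(u-.01,y,.009) for u in(.055,-.035) for y in(.06,-.06)]))
for uv in((383.5,261.8),(435.6,256.6)): print('handle',ray("top",uv,.084))
# knob centre: base at z .1?
print('knob',ray("top",(285+180/3.4,85+400/3.1),.13),ray("scene",(70+658/2.9,220+118/2.9),.13))
print('handle pred',place(*v,[[-.13-.044-.008,0,.084],[-.174,0,.084]]))
E
```

```text
[ 0.7401 -0.1218  0.096 ] [[ -2.086   -0.2112]
 [ -1.1125  -1.3828]
 [ -0.1666   0.2865]
 [ -1.5448   0.5948]
 [ -1.3824  -0.8137]
 [ -0.3816  -0.443 ]
 [  0.1259   0.5477]
 [-11.1669  -0.9064]]
[0.5622 0.2904 0.4436] [[-2.2658  0.3637]
 [-0.8349 -0.0938]
 [ 0.2794  0.0677]
 [ 0.501   2.8023]
 [-3.7939 -0.6061]
 [ 0.3707  1.4931]
 [-1.3905 -0.0216]
 [-0.7493 -0.1242]
 [-0.8856  1.2177]
 [-0.6954  1.1371]
 [-0.193   0.4928]
 [-0.4137 -0.1226]
 [-0.1602  0.5872]
 [-0.6636  1.5881]
 [-0.955   0.8757]]
[[0.5651 0.3582 0.1582]
 [0.6166 0.2498 0.1582]
 [0.4985 0.3265 0.1066]
 [0.55   0.2181 0.1066]]
handle [ 0.5545 -0.0884]
handle [ 0.5622 -0.1928]
knob [0.645  0.0023] [0.633  0.0037]
handle pred [[ 0.5589 -0.1393  0.084 ]
 [ 0.5669 -0.1385  0.084 ]]
```

```bash
python3 - <<'E'
from h import *
np.set_printoptions(precision=4,suppress=True)
def tri(t,s):
    f=lambda X:np.r_[proj("top",X)[0]-t,proj("scene",X)[0]-s]
    r=least_squares(f,[.65,0,.12]);return r.x,f(r.x)
print(tri((327.6,215.6),(309.3,262.1)))   # red mark on bar
print(tri((317.9,220.2),(320,276.2)))
# bar top outer corners: front? top img bar top corners
print(tri((285+127/3.4,85+413/3.1),(70+714/2.9,220+112/2.9)))
# bar middle top
print(tri((285+182/3.4,85+403/3.1),(70+658/2.9,220+123/2.9)))
from h import place
v=[.7401,-.1218,.096]
for kx in(-.1,-.095,-.09,-.085):
  P=place(*v,[[kx,.13,0.1]]);print(kx,P)
s=manip.get_state();print(s['position'],R.from_quat(np.roll(s['ee_rot'],-1)).as_matrix())
E
```

```text
(array([0.6404, 0.0243, 0.1421]), array([-0.8423,  0.0817, -0.72  , -0.0662]))
(array([0.6388, 0.0418, 0.0988]), array([-0.8962,  0.0764, -0.7643, -0.0662]))
(array([0.635 , 0.0346, 0.1463]), array([-0.9284,  0.084 , -0.7966, -0.0709]))
(array([0.6416, 0.0038, 0.1386]), array([-1.0759,  0.1177, -0.9203, -0.0897]))
-0.1 [[ 0.6281 -0.002   0.1   ]]
-0.095 [[ 0.6331 -0.0015  0.1   ]]
-0.09 [[ 0.6381 -0.001   0.1   ]]
-0.085 [[ 0.643  -0.0005  0.1   ]]
[ 0.1598 -0.5519  0.2493] [[ 0.9606  0.2781 -0.0003]
 [ 0.2781 -0.9606  0.0014]
 [ 0.0001 -0.0014 -1.    ]]
```

```bash
cat > plan.py <<'E'
import sys,json
from h import *
def heading(s):
    M=R.from_quat(np.roll(s['ee_rot'],-1)).as_matrix();return np.degrees(np.arctan2(M[1,0],M[0,0]))
def plan(tgt,h=None,step=.045,s=None,pre=''):
    s=s or manip.get_state();p=s['position'];h0=heading(s)
    if h is None:h=h0
    d=np.array(tgt)-p;dh=h-h0
    n=max(int(np.ceil(np.abs(d).max()/step)),int(np.ceil(np.linalg.norm(d)/.049)),int(np.ceil(abs(dh)/8.5)),1)
    rows=[];cur=np.zeros(3);hc=h0
    for i in range(n):
        want=d*(i+1)/n-cur
        a=np.radians(hc);x=np.array([np.cos(a),np.sin(a),0]);y=np.array([np.sin(a),-np.cos(a),0])
        sl=np.round([want@x,want@y,-want[2]],3);cur=cur+sl[0]*x+sl[1]*y-np.array([0,0,sl[2]])
        sp=round(h0+(-0)+dh*(i+1)/n-hc,1);hc+=sp
        rows.append({"slide":sl.tolist(),"spin":round(-sp,1)})
    print('at',p.round(4),'h',round(h0,1),'F',s['contact_force'].round(1),'w',round(s['width'],4),'t',round(s['clock'],1),'rows',n)
    for i in range(0,n,8):print(json.dumps(rows[i:i+8]))
if __name__=="__main__":
    a=[float(v) for v in sys.argv[1:]];plan(a[:3],a[3] if len(a)>3 else None,*(a[4:5]))
E
python3 plan.py .61 .003 .26 95.5
```

```text
at [ 0.1598 -0.5519  0.2493] h 16.1 F [-0.4 -1.   0.1] w 0.0855 t 0.1 rows 15
[{"slide": [0.039, -0.027, -0.001], "spin": -5.3}, {"slide": [0.042, -0.024, -0.0], "spin": -5.3}, {"slide": [0.043, -0.019, -0.001], "spin": -5.3}, {"slide": [0.045, -0.016, -0.001], "spin": -5.3}, {"slide": [0.046, -0.011, -0.001], "spin": -5.3}, {"slide": [0.047, -0.007, -0.0], "spin": -5.2}, {"slide": [0.048, -0.002, -0.001], "spin": -5.3}, {"slide": [0.048, 0.002, -0.001], "spin": -5.3}]
[{"slide": [0.047, 0.006, -0.0], "spin": -5.3}, {"slide": [0.046, 0.01, -0.001], "spin": -5.3}, {"slide": [0.046, 0.015, -0.001], "spin": -5.3}, {"slide": [0.043, 0.019, -0.001], "spin": -5.3}, {"slide": [0.042, 0.023, -0.0], "spin": -5.3}, {"slide": [0.04, 0.027, -0.001], "spin": -5.3}, {"slide": [0.037, 0.03, -0.001], "spin": -5.3}]
```

servo_tool([
  {"slide":[0.039,-0.027,0],"spin":-5.3},
  {"slide":[0.042,-0.024,0],"spin":-5.3},
  {"slide":[0.043,-0.019,0],"spin":-5.3},
  {"slide":[0.045,-0.016,0],"spin":-5.3},
  {"slide":[0.046,-0.011,0],"spin":-5.3},
  {"slide":[0.047,-0.007,0],"spin":-5.2},
  {"slide":[0.048,-0.002,0],"spin":-5.3},
  {"slide":[0.048,0.002,0],"spin":-5.3},
], hand=0.5)

```text
clock: 0.95
position: [0.4013, -0.2546, 0.25]
ee_rot: [0.0, 0.872, 0.49, 0.0]
contact_force: [0.8, 0.7, -0.3]
width: 0.0429
```

servo_tool([
  {"slide":[0.047,0.006,0],"spin":-5.3},
  {"slide":[0.046,0.01,0],"spin":-5.3},
  {"slide":[0.046,0.015,0],"spin":-5.3},
  {"slide":[0.043,0.019,0],"spin":-5.3},
  {"slide":[0.042,0.023,0],"spin":-5.3},
  {"slide":[0.04,0.027,0],"spin":-5.3},
  {"slide":[0.037,0.03,0],"spin":-5.3},
  {"slide":[0,0,0]},
])

```text
$.increments[7]: bad value
```

```bash
cat > look.py <<'E'
import sys
from h import *
from plan import heading
n,f=sys.argv[1:3]
s=manip.get_state();im=eyes.get_image(n)
cv2.imwrite(f'pics/{f}.png',im);np.savez(f'pics/{f}.npz',p=s['position'],q=s['ee_rot'])
print(s['clock'],s['position'].round(4),round(heading(s),1),s['contact_force'].round(1),round(s['width'],4),s['qpos'].round(2))
E
python3 look.py wrist b1
```

```text
0.95 [ 0.4013 -0.2546  0.25  ] 58.6 [ 0.8  0.7 -0.3] 0.0429 [-0.71  0.12  1.7  -0.    1.31 -0.16]
```

View pics/b1.png

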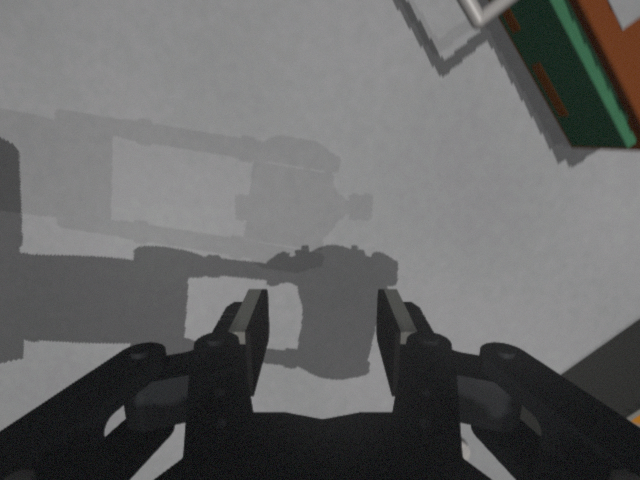

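Every row needs a spin, and the second call was refused because one lacked it. The view shows only the locker's corner at the upper right. I'll carry on.

servo_tool([
  {"slide":[0.047,0.006,0],"spin":-5.3},
  {"slide":[0.046,0.01,0],"spin":-5.3},
  {"slide":[0.046,0.015,0],"spin":-5.3},
  {"slide":[0.043,0.019,0],"spin":-5.3},
  {"slide":[0.042,0.023,0],"spin":-5.3},
  {"slide":[0.04,0.027,0],"spin":-5.3},
  {"slide":[0.037,0.03,0],"spin":-5.3},
  {"slide":[0,0,0],"spin":0},
])

```text
clock: 1.8
position: [0.6134, 0.0076, 0.2489]
ee_rot: [-0.0, 0.67, 0.742, 0.002]
contact_force: [-0.7, -1.0, -0.1]
width: 0.0429
```

```bash
python3 look.py wrist b2
```

```text
1.8 [0.6134 0.0076 0.2489] 95.9 [-0.7 -1.  -0.1] 0.0429 [-0.1   0.33  1.42  0.    1.38 -0.21]
```

View pics/b2.png

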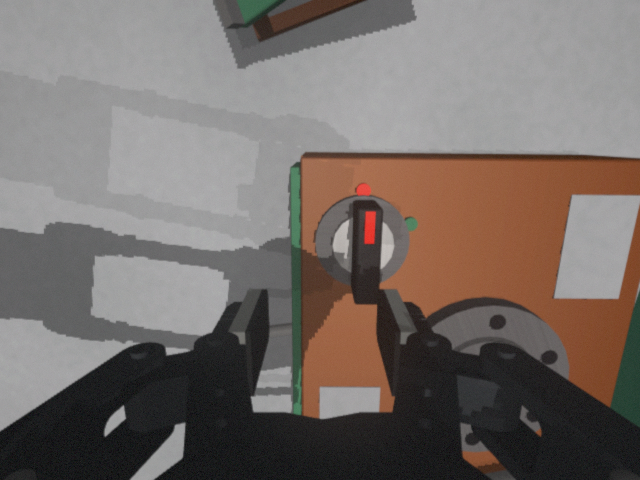

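```bash
python3 - <<'E'
from h import *
a=cv2.imread('pics/b2.png');cv2.imwrite('pics/b2c.png',cv2.resize(a[170:310,300:440],None,fx=4,fy=4,interpolation=cv2.INTER_CUBIC))
E
python3 plan.py .6405 .002 .2 95.5
```

```text
at [0.6114 0.0051 0.2489] h 95.7 F [-0.6 -0.9  0.2] w 0.0428 t 1.9 rows 2
[{"slide": [-0.003, 0.014, 0.024], "spin": 0.1}, {"slide": [-0.003, 0.015, 0.025], "spin": 0.1}]
```

View pics/b2c.png

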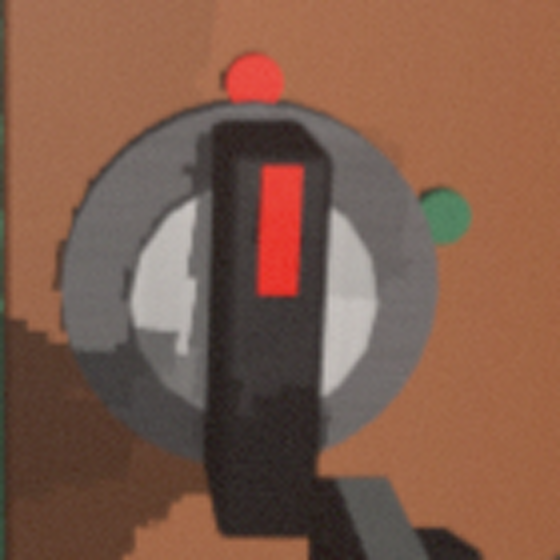

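```bash
python3 look.py wrist b3; python3 - <<'E'
from h import *
a=cv2.imread('pics/b3.png');cv2.imwrite('pics/b3c.png',cv2.resize(a[170:310,300:440],None,fx=4,fy=4,interpolation=cv2.INTER_CUBIC))
E
```

```text
1.85 [0.6114 0.0051 0.2489] 95.7 [-0.6 -0.9  0.2] 0.0428 [-0.11  0.33  1.43  0.    1.39 -0.21]
```

View pics/b3c.png

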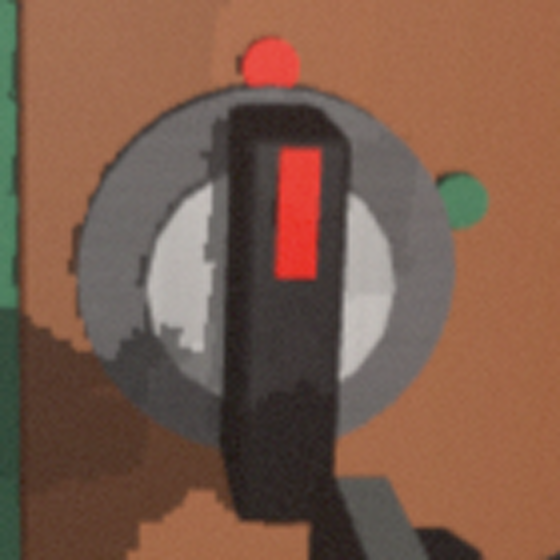

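```bash
python3 - <<'E'
from h import *
d=np.load('pics/b3.npz');P=(d['p'],d['q'])
for uv,z in[((374.5,223.25),.142),((366.7,237),.11),((366.7,237),.103),((368,185.75),.098),((415.5,220),.098),((374,241),.142)]: print(z,ray("wrist",np.array(uv),z,P))
print('bar top ctr far near',ray("wrist",np.array((300+300/4,170+142/4)),.142,P),ray("wrist",np.array((300+285/4,170+485/4)),.142,P))
E
python3 plan.py .641 .004 .2 95.5
```

```text
0.142 [0.64112414 0.02373118]
0.11 [0.6420747  0.00682243]
0.103 [0.64307493 0.00511007]
0.098 [0.63986125 0.04118354]
0.098 [0.67736842 0.02003762]
0.142 [0.6423262  0.01256416]
bar top ctr far near [0.63995122 0.03462737] [ 0.64504569 -0.02069451]
at [0.6102 0.0036 0.2491] h 95.6 F [0.6 0.3 0. ] w 0.0427 t 1.9 rows 2
[{"slide": [-0.001, 0.015, 0.025], "spin": 0.1}, {"slide": [-0.002, 0.016, 0.024], "spin": 0.0}]
```

```bash
python3 plan.py .6425 .003 .13 95.5
```

```text
at [0.6102 0.0036 0.2491] h 95.6 F [0.6 0.3 0. ] w 0.0427 t 1.9 rows 3
[{"slide": [-0.001, 0.011, 0.04], "spin": 0.0}, {"slide": [-0.002, 0.01, 0.039], "spin": 0.1}, {"slide": [-0.001, 0.011, 0.04], "spin": 0.0}]
```

servo_tool([
  {"slide":[-0.004,0.032,0],"spin":0},
  {"slide":[0,0,0.03],"spin":0},
  {"slide":[0,0,0.03],"spin":0},
  {"slide":[0,0,0.03],"spin":0},
  {"slide":[0,0,0.02],"spin":0},
  {"slide":[0,0,0.009],"spin":0},
  {"slide":[0,0,0],"spin":0},
])

```text
clock: 2.6
position: [0.6412, 0.0008, 0.13]
ee_rot: [-0.001, 0.673, 0.74, -0.001]
contact_force: [0.4, 0.6, -0.0]
width: 0.0429
```

servo_tool([
  {"slide":[0,0,0],"spin":0},
  {"slide":[0,0,0],"spin":0},
  {"slide":[0,0,0],"spin":0},
  {"slide":[0,0,0],"spin":0},
], hand=0, newtons=60)

```text
clock: 3.0
position: [0.6432, 0.0016, 0.1328]
ee_rot: [0.001, 0.672, 0.74, 0.0]
contact_force: [-1.7, -2.5, 6.5]
width: 0.0149
```

servo_tool([
  {"slide":[0,0,-0.004],"spin":0},
  {"slide":[0,0,0],"spin":8},
  {"slide":[0,0,0],"spin":8},
  {"slide":[0,0,0],"spin":8},
  {"slide":[0,0,0],"spin":8},
  {"slide":[0,0,0],"spin":8},
  {"slide":[0,0,0],"spin":8},
  {"slide":[0,0,0],"spin":8},
])

```text
clock: 3.8
position: [0.6412, 0.0024, 0.1329]
ee_rot: [-0.001, 0.942, 0.336, -0.002]
contact_force: [-0.6, -0.4, -8.9]
width: 0.0148
```

servo_tool([
  {"slide":[0,0,0],"spin":8},
  {"slide":[0,0,0],"spin":5},
  {"slide":[0,0,0],"spin":0},
  {"slide":[0,0,0],"spin":0},
])

```text
clock: 4.2
position: [0.641, 0.0028, 0.133]
ee_rot: [-0.001, 0.973, 0.231, -0.002]
contact_force: [-1.3, 0.8, -12.3]
width: 0.0152
```

servo_tool([
  {"slide":[0,0,0],"spin":0},
  {"slide":[0,0,0],"spin":0},
  {"slide":[0,0,-0.04],"spin":0},
  {"slide":[0,0,-0.045],"spin":0},
  {"slide":[0,0,-0.02],"spin":0},
  {"slide":[-0.02,0,0],"spin":0},
], hand=0.5)

```text
clock: 4.8
position: [0.6296, -0.0066, 0.2466]
ee_rot: [0.002, 0.973, 0.23, 0.007]
contact_force: [-0.3, 0.0, 0.0]
width: 0.0428
```

```bash
python3 look.py wrist b4; python3 plan.py .558 -.14 .2 95.5
```

```text
4.8 [ 0.6296 -0.0066  0.2466] 26.6 [-0.3  0.   0. ] 0.0428 [-0.12  0.35  1.4   0.    1.37  0.98]
at [ 0.624  -0.0082  0.2446] h 26.6 F [-4.3 -0.8 -0.6] w 0.0427 t 4.8 rows 9
[{"slide": [-0.013, 0.01, 0.005], "spin": -7.7}, {"slide": [-0.014, 0.008, 0.005], "spin": -7.6}, {"slide": [-0.016, 0.006, 0.005], "spin": -7.7}, {"slide": [-0.015, 0.004, 0.005], "spin": -7.6}, {"slide": [-0.017, 0.001, 0.005], "spin": -7.7}, {"slide": [-0.016, 0.0, 0.005], "spin": -7.6}, {"slide": [-0.016, -0.003, 0.005], "spin": -7.7}, {"slide": [-0.016, -0.004, 0.005], "spin": -7.7}]
[{"slide": [-0.015, -0.007, 0.005], "spin": -7.6}]
```

View pics/b4.png

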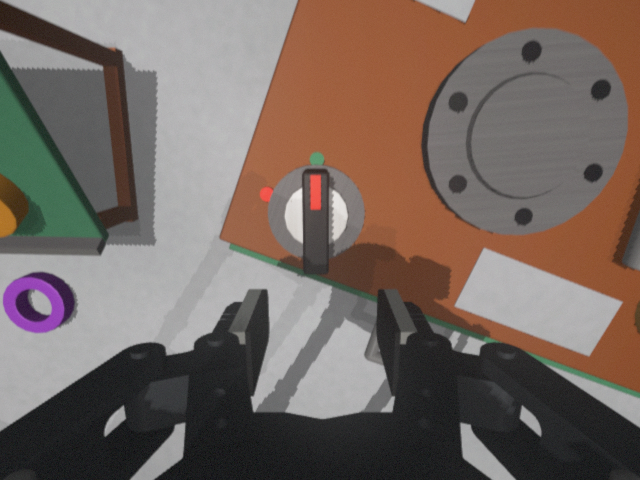

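The knob's red mark at (316,190) now points at the green dot (317,158), so it is unlocked. Next is the handle.

servo_tool([
  {"slide":[-0.013,0.01,0.005],"spin":-7.7},
  {"slide":[-0.014,0.008,0.005],"spin":-7.6},
  {"slide":[-0.016,0.006,0.005],"spin":-7.7},
  {"slide":[-0.015,0.004,0.005],"spin":-7.6},
  {"slide":[-0.017,0.001,0.005],"spin":-7.7},
  {"slide":[-0.016,0,0.005],"spin":-7.6},
  {"slide":[-0.016,-0.003,0.005],"spin":-7.7},
  {"slide":[-0.016,-0.004,0.005],"spin":-7.7},
])

```text
clock: 5.65
position: [0.5668, -0.1247, 0.2011]
ee_rot: [0.001, 0.718, 0.696, 0.001]
contact_force: [-0.2, -0.3, 0.7]
width: 0.0428
```

servo_tool([
  {"slide":[-0.015,-0.007,0.005],"spin":-7.6},
  {"slide":[0,0,0],"spin":0},
  {"slide":[0,0,0],"spin":0},
], hand=0.4)

```text
clock: 5.95
position: [0.5594, -0.1387, 0.1959]
ee_rot: [0.001, 0.674, 0.739, 0.001]
contact_force: [-0.3, 0.2, -1.0]
width: 0.034
```

```bash
python3 look.py wrist b5; python3 plan.py .558 -.14 .084 95.5
```

```text
5.95 [ 0.5594 -0.1387  0.1959] 95.2 [-0.3  0.2 -1. ] 0.034 [-0.36  0.31  1.59  0.    1.24 -0.46]
at [ 0.5596 -0.1384  0.1959] h 95.3 F [ 0.7 -0.2  0.6] w 0.034 t 6.0 rows 3
[{"slide": [-0.0, -0.001, 0.037], "spin": -0.1}, {"slide": [-0.001, -0.0, 0.038], "spin": -0.0}, {"slide": [-0.0, -0.001, 0.037], "spin": -0.1}]
```

View pics/b5.png

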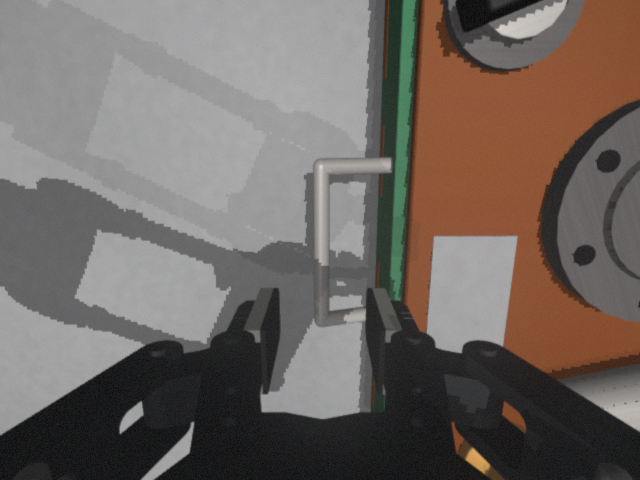

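```bash
python3 - <<'E'
from h import *
d=np.load('pics/b5.npz');P=(d['p'],d['q'])
for uv in((321,164),(323,320)): print(ray("wrist",np.array(uv),.084,P))
print(proj("wrist",[[.558,-.14,.084]],P))
E
```

```text
[ 0.55394373 -0.08822781]
[ 0.56448734 -0.19024379]
[[320.0386929  247.26142983]]
```

Middle at (0.559, -0.139), which agrees. Descending to pinch.

servo_tool([
  {"slide":[0,0,0.037],"spin":0},
  {"slide":[0,0,0.038],"spin":0},
  {"slide":[0,0,0.025],"spin":0},
  {"slide":[0,0,0.012],"spin":0},
  {"slide":[0,0,0],"spin":0},
])

```text
clock: 6.5
position: [0.5584, -0.1378, 0.0819]
ee_rot: [-0.001, 0.673, 0.74, -0.0]
contact_force: [-0.1, -0.2, -0.2]
width: 0.034
```

servo_tool([
  {"slide":[0,0,0],"spin":0},
  {"slide":[0,0,0],"spin":0},
  {"slide":[0,0,0],"spin":0},
  {"slide":[0,0,0],"spin":0},
], hand=0, newtons=60)

```text
clock: 6.9
position: [0.5589, -0.139, 0.0846]
ee_rot: [0.001, 0.673, 0.74, 0.0]
contact_force: [-3.5, 1.6, 5.5]
width: 0.0079
```

servo_tool([
  {"slide":[0,-0.02,0],"spin":0},
  {"slide":[0,-0.025,0],"spin":0},
  {"slide":[0,-0.025,0],"spin":0},
  {"slide":[0,-0.025,0],"spin":0},
  {"slide":[0,-0.025,0],"spin":0},
  {"slide":[0,-0.02,0],"spin":0},
  {"slide":[0,-0.01,0],"spin":0},
  {"slide":[0,0,0],"spin":0},
])

```text
clock: 7.7
position: [0.409, -0.1531, 0.0846]
ee_rot: [0.001, 0.673, 0.74, 0.0]
contact_force: [-3.0, 1.9, 7.9]
width: 0.0075
```

servo_tool([
  {"slide":[0,0,0],"spin":0},
  {"slide":[0,0,0],"spin":0},
  {"slide":[0,0,-0.03],"spin":0},
  {"slide":[0,0,-0.045],"spin":0},
  {"slide":[0,0,-0.045],"spin":0},
  {"slide":[0,0,-0.045],"spin":0},
  {"slide":[0,0,-0.03],"spin":0},
  {"slide":[0,0,0],"spin":0},
], hand=0.4)

```text
clock: 8.5
position: [0.4123, -0.1543, 0.2827]
ee_rot: [0.005, 0.673, 0.74, 0.001]
contact_force: [-0.2, 0.5, 0.8]
width: 0.034
```

```bash
python3 look.py top d1; python3 plan.py .4935 .3 .27 25.4
```

```text
8.5 [ 0.4123 -0.1543  0.2827] 95.5 [-0.2  0.5  0.8] 0.034 [-0.52  0.04  1.71  0.    1.37 -0.61]
at [ 0.4109 -0.1535  0.28  ] h 95.5 F [ 0.3 -0.2 -0.9] w 0.034 t 8.6 rows 11
[{"slide": [0.04, 0.011, 0.001], "spin": 6.4}, {"slide": [0.042, 0.007, 0.001], "spin": 6.3}, {"slide": [0.042, 0.002, 0.001], "spin": 6.4}, {"slide": [0.041, -0.002, 0.001], "spin": 6.4}, {"slide": [0.042, -0.007, 0.001], "spin": 6.3}, {"slide": [0.04, -0.012, 0.0], "spin": 6.4}, {"slide": [0.039, -0.016, 0.001], "spin": 6.4}, {"slide": [0.037, -0.02, 0.001], "spin": 6.4}]
[{"slide": [0.034, -0.024, 0.001], "spin": 6.3}, {"slide": [0.031, -0.028, 0.001], "spin": 6.4}, {"slide": [0.028, -0.031, 0.001], "spin": 6.4}]
```

View pics/d1.png

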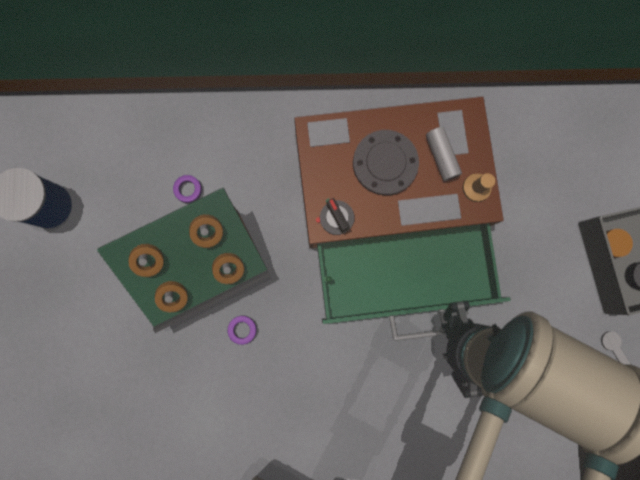

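```bash
python3 plan.py .54 .215 .25 25.4
```

```text
at [ 0.4109 -0.1535  0.28  ] h 95.5 F [ 0.3 -0.2 -0.9] w 0.034 t 8.6 rows 9
[{"slide": [0.039, 0.018, 0.003], "spin": 7.8}, {"slide": [0.042, 0.013, 0.004], "spin": 7.8}, {"slide": [0.043, 0.007, 0.003], "spin": 7.8}, {"slide": [0.043, 0.001, 0.003], "spin": 7.7}, {"slide": [0.043, -0.005, 0.004], "spin": 7.8}, {"slide": [0.042, -0.011, 0.003], "spin": 7.8}, {"slide": [0.04, -0.016, 0.003], "spin": 7.8}, {"slide": [0.038, -0.021, 0.004], "spin": 7.8}]
[{"slide": [0.035, -0.027, 0.003], "spin": 7.8}]
```

servo_tool([
  {"slide":[0.039,0.018,0.003],"spin":7.8},
  {"slide":[0.042,0.013,0.004],"spin":7.8},
  {"slide":[0.043,0.007,0.003],"spin":7.8},
  {"slide":[0.043,0.001,0.003],"spin":7.7},
  {"slide":[0.043,-0.005,0.004],"spin":7.8},
  {"slide":[0.042,-0.011,0.003],"spin":7.8},
  {"slide":[0.04,-0.016,0.003],"spin":7.8},
  {"slide":[0.038,-0.021,0.004],"spin":7.8},
], hand=1)

```text
clock: 9.35
position: [0.5122, 0.1666, 0.2497]
ee_rot: [-0.0, 0.954, 0.301, -0.002]
contact_force: [0.1, -0.3, -0.9]
width: 0.0854
```

servo_tool([
  {"slide":[0.035,-0.027,0.003],"spin":7.8},
  {"slide":[0,0,0],"spin":0},
  {"slide":[0,0,0],"spin":0},
])

```text
clock: 9.65
position: [0.5247, 0.2077, 0.2465]
ee_rot: [0.0, 0.971, 0.24, -0.002]
contact_force: [-0.2, -0.5, -0.3]
width: 0.0853
```

```bash
python3 look.py wrist e1; python3 - <<'E'
from h import *
d=np.load('pics/e1.npz');P=(d['p'],d['q']);w=[.5622,.2904,.4436]
im=cv2.imread('pics/e1.png')
for u in(.055,-.035):
  for y in(.06,-.06):
    a=np.linspace(0,6.28,40)
    for n in(.018,):
      q=proj("wrist",place(*w,[slope(u-.01+.03*np.cos(t),y+.03*np.sin(t),n) for t in a]),P)
      cv2.polylines(im,[q.astype(int)],True,(255,255,0),1)
    q=proj("wrist",place(*w,[slope(u,y,.034)]),P)[0];cv2.circle(im,tuple(int(v) for v in q),3,(0,0,255),-1)
cv2.imwrite('pics/e1o.png',im)
E
```

```text
9.65 [0.5247 0.2077 0.2465] 27.8 [-0.2 -0.5 -0.3] 0.0853 [ 0.25  0.26  1.53 -0.    1.35  1.34]
```

View pics/e1o.png

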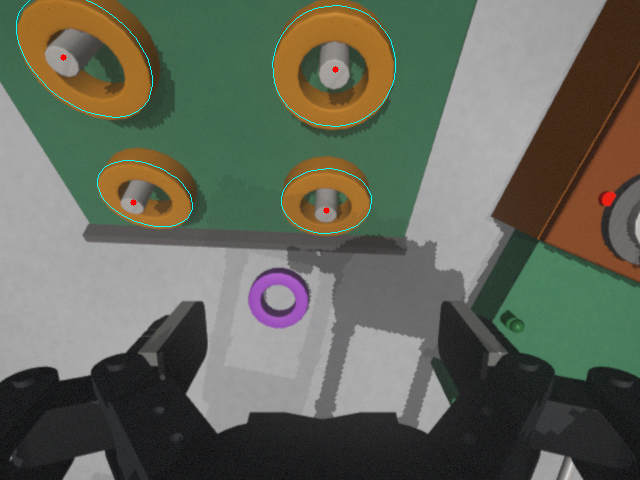

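```bash
python3 plan.py .5428 .2147 .18 25.4
```

```text
at [0.5247 0.2068 0.2471] h 27.7 F [-1.   0.3 -0.1] w 0.0853 t 9.7 rows 2
[{"slide": [0.01, 0.001, 0.034], "spin": 1.1}, {"slide": [0.01, 0.0, 0.033], "spin": 1.2}]
```

servo_tool([
  {"slide":[0.01,0.001,0.034],"spin":1.1},
  {"slide":[0.01,0,0.033],"spin":1.2},
  {"slide":[0,0,0],"spin":0},
  {"slide":[0,0,0],"spin":0},
], hand=1)

```text
clock: 10.1
position: [0.5433, 0.214, 0.1818]
ee_rot: [0.0, 0.976, 0.219, -0.001]
contact_force: [0.1, 0.8, 0.5]
width: 0.0851
```

```bash
python3 plan.py .5428 .2147 .1176 25.4 .02
```

```text
at [0.5433 0.214  0.1818] h 25.2 F [0.1 0.8 0.5] w 0.0851 t 10.1 rows 4
[{"slide": [-0.0, -0.0, 0.016], "spin": -0.0}, {"slide": [-0.0, -0.0, 0.016], "spin": -0.1}, {"slide": [-0.0, -0.001, 0.016], "spin": -0.0}, {"slide": [-0.0, 0.0, 0.016], "spin": -0.1}]
```

servo_tool([
  {"slide":[0,0,0.02],"spin":0},
  {"slide":[0,0,0.02],"spin":0},
  {"slide":[0,0,0.015],"spin":0},
  {"slide":[0,0,0.009],"spin":0},
  {"slide":[0,0,0],"spin":0},
  {"slide":[0,0,0],"spin":0},
])

```text
clock: 10.7
position: [0.5446, 0.2152, 0.1194]
ee_rot: [0.0, 0.976, 0.219, 0.001]
contact_force: [-0.1, 0.1, -1.0]
width: 0.0851
```

servo_tool([
  {"slide":[0,0,0],"spin":0},
  {"slide":[0,0,0],"spin":0},
  {"slide":[0,0,0],"spin":0},
  {"slide":[0,0,0],"spin":0},
], hand=0, newtons=60)

```text
clock: 11.1
position: [0.5444, 0.2156, 0.12]
ee_rot: [-0.0, 0.976, 0.219, 0.001]
contact_force: [-1.4, -0.6, 7.7]
width: 0.0575
```

servo_tool([
  {"slide":[-0.006,0,-0.008],"spin":0},
  {"slide":[-0.009,0,-0.012],"spin":0},
  {"slide":[-0.012,0,-0.016],"spin":0},
  {"slide":[-0.006,0,-0.016],"spin":0},
  {"slide":[0,0,-0.04],"spin":0},
  {"slide":[0,0,-0.04],"spin":0},
  {"slide":[0,0,0],"spin":0},
])

```text
clock: 11.8
position: [0.5163, 0.2017, 0.2558]
ee_rot: [0.0, 0.976, 0.219, 0.005]
contact_force: [0.8, -0.2, -3.9]
width: 0.0576
```

```bash
python3 look.py wrist e2;python3 - <<'E'
from h import *
v=[.7401,-.1218,.096]
for y in(-.12,-.04,.04,.115): print(y,place(*v,[[-.21,y,.045]]).round(4))
E
```

```text
11.8 [0.5163 0.2017 0.2558] 25.3 [ 0.8 -0.2 -3.9] 0.0576 [ 0.25  0.24  1.55 -0.    1.35  1.38]
-0.12 [[ 0.5426 -0.2614  0.045 ]]
-0.04 [[ 0.5349 -0.1817  0.045 ]]
0.04 [[ 0.5272 -0.1021  0.045 ]]
0.115 [[ 0.52   -0.0275  0.045 ]]
```

View pics/e2.png

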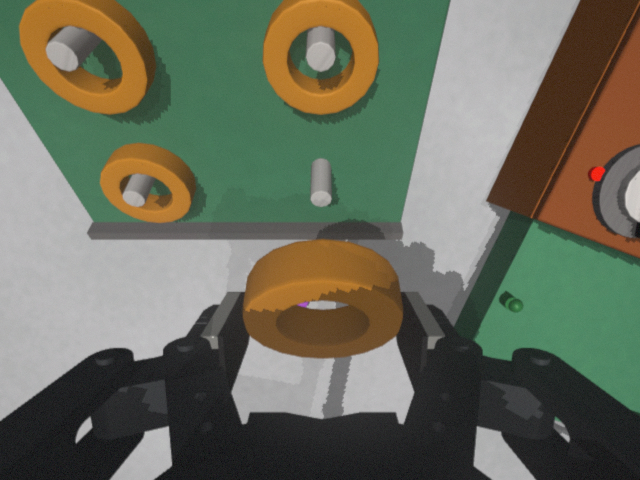

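```bash
python3 plan.py .5426 -.2614 .22 95.5
```

```text
at [0.5147 0.2013 0.2528] h 25.3 F [ 0.3 -1.  -3.4] w 0.0577 t 11.8 rows 11
[{"slide": [-0.016, 0.039, 0.003], "spin": -6.4}, {"slide": [-0.02, 0.037, 0.003], "spin": -6.4}, {"slide": [-0.024, 0.035, 0.003], "spin": -6.3}, {"slide": [-0.027, 0.032, 0.003], "spin": -6.4}, {"slide": [-0.031, 0.028, 0.003], "spin": -6.4}, {"slide": [-0.034, 0.025, 0.003], "spin": -6.4}, {"slide": [-0.037, 0.021, 0.003], "spin": -6.4}, {"slide": [-0.039, 0.017, 0.003], "spin": -6.4}]
[{"slide": [-0.04, 0.012, 0.003], "spin": -6.3}, {"slide": [-0.041, 0.008, 0.003], "spin": -6.4}, {"slide": [-0.042, 0.003, 0.003], "spin": -6.4}]
```

servo_tool([
  {"slide":[-0.016,0.039,0.003],"spin":-6.4},
  {"slide":[-0.02,0.037,0.003],"spin":-6.4},
  {"slide":[-0.024,0.035,0.003],"spin":-6.3},
  {"slide":[-0.027,0.032,0.003],"spin":-6.4},
  {"slide":[-0.031,0.028,0.003],"spin":-6.4},
  {"slide":[-0.034,0.025,0.003],"spin":-6.4},
  {"slide":[-0.037,0.021,0.003],"spin":-6.4},
  {"slide":[-0.039,0.017,0.003],"spin":-6.4},
])

```text
clock: 12.65
position: [0.532, -0.1368, 0.2237]
ee_rot: [-0.002, 0.785, 0.62, -0.001]
contact_force: [0.9, 0.1, -3.4]
width: 0.0572
```

servo_tool([
  {"slide":[-0.04,0.012,0.003],"spin":-6.3},
  {"slide":[-0.041,0.008,0.003],"spin":-6.4},
  {"slide":[-0.042,0.003,0.003],"spin":-6.4},
  {"slide":[0,0,0],"spin":0},
  {"slide":[0,0,0],"spin":0},
])

```text
clock: 13.15
position: [0.5396, -0.2611, 0.2144]
ee_rot: [-0.003, 0.674, 0.739, -0.0]
contact_force: [-0.5, 1.3, -3.4]
width: 0.0575
```

```bash
python3 look.py wrist e3; python3 plan.py .5426 -.2614 .07 95.5
```

```text
13.15 [ 0.5396 -0.2611  0.2144] 95.3 [-0.5  1.3 -3.4] 0.0575 [-0.57  0.34  1.51  0.    1.31 -0.66]
at [ 0.5399 -0.2602  0.215 ] h 95.4 F [ 0.3  0.5 -3.8] w 0.0576 t 13.2 rows 4
[{"slide": [-0.0, 0.001, 0.036], "spin": -0.0}, {"slide": [-0.001, 0.0, 0.036], "spin": -0.0}, {"slide": [-0.0, 0.001, 0.037], "spin": -0.1}, {"slide": [-0.0, 0.001, 0.036], "spin": 0.0}]
```

View pics/e3.png

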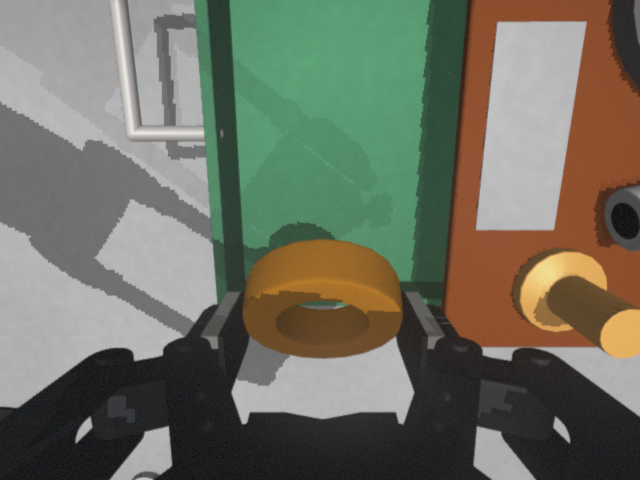

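servo_tool([
  {"slide":[0,0.001,0.036],"spin":0},
  {"slide":[0,0.001,0.036],"spin":0},
  {"slide":[0,0,0.036],"spin":0},
  {"slide":[0,0,0.02],"spin":0},
  {"slide":[0,0,0.014],"spin":0},
  {"slide":[0,0,0],"spin":0},
])

```text
clock: 13.8
position: [0.5412, -0.2579, 0.0724]
ee_rot: [-0.004, 0.672, 0.741, -0.0]
contact_force: [-0.2, 0.3, -2.9]
width: 0.0573
```

servo_tool([
  {"slide":[0,0,0.005],"spin":0},
  {"slide":[0,0,0.005],"spin":0},
  {"slide":[0,0,0.005],"spin":0},
  {"slide":[0,0,0],"spin":0},
], newtons=25)

```text
clock: 14.2
position: [0.5439, -0.2605, 0.0608]
ee_rot: [0.0, 0.673, 0.74, 0.001]
contact_force: [0.1, 2.9, 1.8]
width: 0.0577
```

Contact as predicted (Fz went from -3 to +2). I'll press on to rotate the ring flatter.

servo_tool([
  {"slide":[0,0,0.004],"spin":0},
  {"slide":[0,0,0.004],"spin":0},
  {"slide":[0,0,0.004],"spin":0},
  {"slide":[0,0,0],"spin":0},
])

```text
clock: 14.6
position: [0.544, -0.2577, 0.0515]
ee_rot: [-0.001, 0.673, 0.74, 0.003]
contact_force: [-2.8, 13.0, 19.9]
width: 0.0574
```

servo_tool([
  {"slide":[0,0,-0.003],"spin":0},
  {"slide":[0,0,0],"spin":0},
  {"slide":[0,0,0],"spin":0},
  {"slide":[0,0,0],"spin":0},
  {"slide":[0,0,-0.04],"spin":0},
  {"slide":[0,0,-0.045],"spin":0},
  {"slide":[0,0,-0.045],"spin":0},
  {"slide":[0,0,-0.045],"spin":0},
], hand=1)

```text
clock: 15.4
position: [0.543, -0.2612, 0.2272]
ee_rot: [-0.0, 0.673, 0.74, -0.0]
contact_force: [0.4, -0.5, 0.3]
width: 0.0857
```

```bash
python3 look.py wrist e4; python3 look.py top e4t; python3 plan.py .4913 .323 .25 25.4
```

```text
15.4 [ 0.543  -0.2612  0.2272] 95.5 [ 0.4 -0.5  0.3] 0.0857 [-0.56  0.33  1.48 -0.    1.33 -0.66]
15.45 [ 0.5466 -0.2634  0.2359] 95.5 [ 3.  -1.8  5. ] 0.0853 [-0.56  0.32  1.47 -0.    1.33 -0.66]
at [ 0.5466 -0.2634  0.233 ] h 95.5 F [ 0.6 -1.1  0.4] w 0.0856 t 15.5 rows 14
[{"slide": [0.042, 0.0, -0.001], "spin": 5.0}, {"slide": [0.042, -0.004, -0.001], "spin": 5.0}, {"slide": [0.041, -0.007, -0.002], "spin": 5.0}, {"slide": [0.041, -0.011, -0.001], "spin": 5.0}, {"slide": [0.04, -0.014, -0.001], "spin": 5.0}, {"slide": [0.038, -0.018, -0.001], "spin": 5.0}, {"slide": [0.036, -0.021, -0.001], "spin": 5.0}, {"slide": [0.035, -0.024, -0.002], "spin": 5.0}]
[{"slide": [0.032, -0.027, -0.001], "spin": 5.0}, {"slide": [0.03, -0.03, -0.001], "spin": 5.0}, {"slide": [0.027, -0.032, -0.001], "spin": 5.1}, {"slide": [0.024, -0.034, -0.002], "spin": 5.0}, {"slide": [0.021, -0.037, -0.001], "spin": 5.0}, {"slide": [0.018, -0.038, -0.001], "spin": 5.0}]
```

View pics/e4.png

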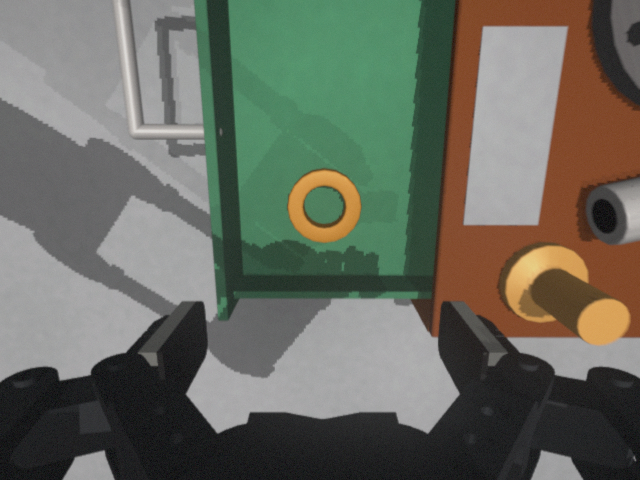

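View pics/e4t.png

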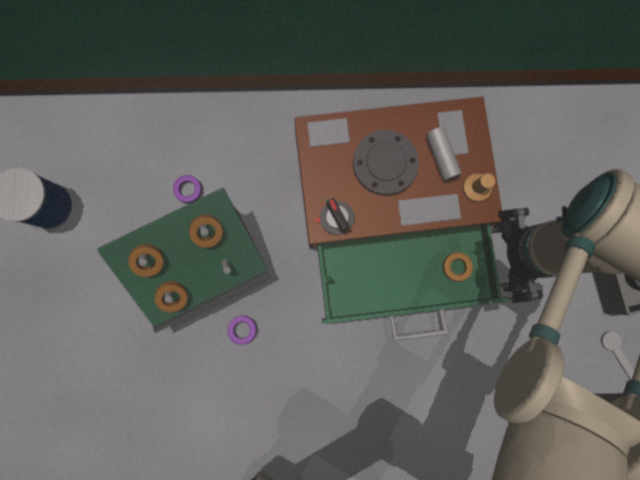

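The seat lies flat on the drawer floor, at wrist pixel (324,206). Next is the lower +y seat.

servo_tool([
  {"slide":[0.042,0,-0.001],"spin":5},
  {"slide":[0.042,-0.004,-0.001],"spin":5},
  {"slide":[0.041,-0.007,-0.002],"spin":5},
  {"slide":[0.041,-0.011,-0.001],"spin":5},
  {"slide":[0.04,-0.014,-0.001],"spin":5},
  {"slide":[0.038,-0.018,-0.001],"spin":5},
  {"slide":[0.036,-0.021,-0.001],"spin":5},
  {"slide":[0.035,-0.024,-0.002],"spin":5},
])

```text
clock: 16.3
position: [0.5108, 0.0755, 0.2349]
ee_rot: [-0.0, 0.886, 0.464, -0.001]
contact_force: [0.4, 0.0, -0.1]
width: 0.0852
```

servo_tool([
  {"slide":[0.032,-0.027,-0.001],"spin":5},
  {"slide":[0.03,-0.03,-0.001],"spin":5},
  {"slide":[0.027,-0.032,-0.001],"spin":5.1},
  {"slide":[0.024,-0.034,-0.002],"spin":5},
  {"slide":[0.021,-0.037,-0.001],"spin":5},
  {"slide":[0.018,-0.038,-0.001],"spin":5},
  {"slide":[0,0,0],"spin":0},
  {"slide":[0,0,0],"spin":0},
])

```text
clock: 17.1
position: [0.4873, 0.3258, 0.2416]
ee_rot: [0.001, 0.975, 0.221, -0.001]
contact_force: [0.3, -0.7, -0.5]
width: 0.0853
```

```bash
python3 - <<'E'
from h import *
d=np.load('pics/e4.npz');P=(d['p'],d['q']);print(ray("wrist",np.array((324,206)),.042,P),ray("top",np.array((458,267)),.042))
E
cat > ov.py <<'E'
import sys
from h import *
f=sys.argv[1]
d=np.load(f'pics/{f}.npz');P=(d['p'],d['q']);w=[.5622,.2904,.4436]
im=cv2.imread(f'pics/{f}.png')
for u in(.055,-.035):
  for y in(.06,-.06):
    q=proj("wrist",place(*w,[slope(u-.01+.03*np.cos(t),y+.03*np.sin(t),.018) for t in np.linspace(0,6.28,40)]),P)
    cv2.polylines(im,[q.astype(int)],True,(255,255,0),1)
cv2.imwrite(f'pics/{f}o.png',im)
E
python3 look.py wrist f1; python3 ov.py f1;python3 plan.py .4913 .3231 .18 25.4;python3 plan.py .4913 .3231 .1176 25.4
```

```text
[ 0.54268837 -0.24897375] [ 0.54248367 -0.24949349]
17.1 [0.4873 0.3258 0.2416] 25.5 [ 0.3 -0.7 -0.5] 0.0853 [ 0.47  0.3   1.49 -0.    1.35  1.6 ]
at [0.4875 0.3249 0.2418] h 25.4 F [ 0.5 -0.2 -0.4] w 0.0854 t 17.1 rows 2
[{"slide": [0.001, 0.002, 0.031], "spin": 0.0}, {"slide": [0.002, 0.001, 0.031], "spin": 0.0}]
at [0.4875 0.3249 0.2418] h 25.4 F [ 0.5 -0.2 -0.4] w 0.0854 t 17.1 rows 3
[{"slide": [0.001, 0.001, 0.041], "spin": 0.0}, {"slide": [0.001, 0.001, 0.042], "spin": 0.0}, {"slide": [0.001, 0.001, 0.041], "spin": 0.0}]
```

View pics/f1o.png

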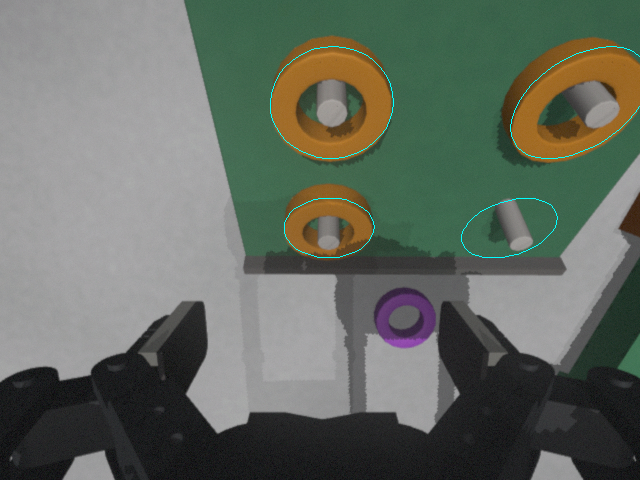

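servo_tool([
  {"slide":[0.003,0.003,0.03],"spin":0},
  {"slide":[0,0,0.032],"spin":0},
  {"slide":[0,0,0.025],"spin":0},
  {"slide":[0,0,0.02],"spin":0},
  {"slide":[0,0,0.016],"spin":0},
  {"slide":[0,0,0],"spin":0},
  {"slide":[0,0,0],"spin":0},
], hand=1)

```text
clock: 17.85
position: [0.4921, 0.3228, 0.12]
ee_rot: [0.0, 0.976, 0.219, -0.0]
contact_force: [-0.3, 0.3, 0.6]
width: 0.0854
```

servo_tool([
  {"slide":[0,0,0],"spin":0},
  {"slide":[0,0,0],"spin":0},
  {"slide":[0,0,0],"spin":0},
  {"slide":[0,0,0],"spin":0},
], hand=0, newtons=60)

```text
clock: 18.25
position: [0.4925, 0.3242, 0.1223]
ee_rot: [-0.0, 0.976, 0.22, 0.001]
contact_force: [-1.4, -1.9, 7.6]
width: 0.0574
```

servo_tool([
  {"slide":[-0.006,0,-0.008],"spin":0},
  {"slide":[-0.009,0,-0.012],"spin":0},
  {"slide":[-0.012,0,-0.016],"spin":0},
  {"slide":[-0.006,0,-0.016],"spin":0},
  {"slide":[0,0,-0.04],"spin":0},
  {"slide":[0,0,-0.03],"spin":0},
  {"slide":[0,0,0],"spin":0},
  {"slide":[0,0,0],"spin":0},
])

```text
clock: 19.05
position: [0.461, 0.3096, 0.2418]
ee_rot: [0.0, 0.976, 0.22, -0.0]
contact_force: [0.3, 0.2, -3.8]
width: 0.0568
```

```bash
python3 look.py wrist f2;python3 plan.py .5346 -.18 .20 95.5
```

```text
19.05 [0.461  0.3096 0.2418] 25.4 [ 0.3  0.2 -3.8] 0.0568 [ 0.47  0.25  1.56 -0.    1.33  1.59]
at [0.4605 0.3093 0.2406] h 25.4 F [-0.3  0.1 -3.8] w 0.0569 t 19.1 rows 11
[{"slide": [-0.013, 0.043, 0.004], "spin": -6.4}, {"slide": [-0.018, 0.041, 0.003], "spin": -6.3}, {"slide": [-0.022, 0.04, 0.004], "spin": -6.4}, {"slide": [-0.026, 0.036, 0.004], "spin": -6.4}, {"slide": [-0.03, 0.033, 0.003], "spin": -6.4}, {"slide": [-0.034, 0.03, 0.004], "spin": -6.3}, {"slide": [-0.037, 0.026, 0.004], "spin": -6.4}, {"slide": [-0.04, 0.021, 0.004], "spin": -6.4}]
[{"slide": [-0.041, 0.017, 0.003], "spin": -6.4}, {"slide": [-0.044, 0.013, 0.004], "spin": -6.3}, {"slide": [-0.044, 0.007, 0.004], "spin": -6.4}]
```

View pics/f2.png

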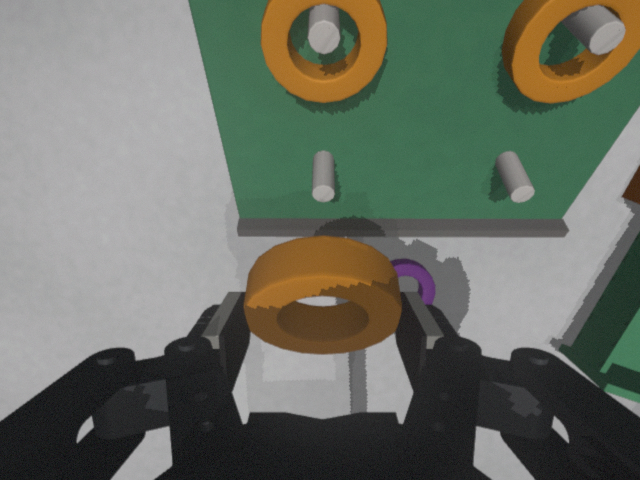

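servo_tool([
  {"slide":[-0.013,0.043,0.004],"spin":-6.4},
  {"slide":[-0.018,0.041,0.003],"spin":-6.3},
  {"slide":[-0.022,0.04,0.004],"spin":-6.4},
  {"slide":[-0.026,0.036,0.004],"spin":-6.4},
  {"slide":[-0.03,0.033,0.003],"spin":-6.4},
  {"slide":[-0.034,0.03,0.004],"spin":-6.3},
  {"slide":[-0.037,0.026,0.004],"spin":-6.4},
  {"slide":[-0.04,0.021,0.004],"spin":-6.4},
])

```text
clock: 19.9
position: [0.5137, -0.0476, 0.2095]
ee_rot: [-0.002, 0.785, 0.62, -0.001]
contact_force: [0.4, 0.6, -2.7]
width: 0.057
```

servo_tool([
  {"slide":[-0.041,0.017,0.003],"spin":-6.4},
  {"slide":[-0.044,0.013,0.004],"spin":-6.3},
  {"slide":[-0.044,0.007,0.004],"spin":-6.4},
  {"slide":[0,0,0],"spin":0},
  {"slide":[0,0,0],"spin":0},
])

```text
clock: 20.4
position: [0.5343, -0.1798, 0.1983]
ee_rot: [-0.003, 0.674, 0.739, -0.001]
contact_force: [-0.1, 1.2, -3.0]
width: 0.057
```

```bash
python3 plan.py .5346 -.18 .06 95.5
```

```text
at [ 0.5343 -0.1798  0.1983] h 95.3 F [-0.1  1.2 -3. ] w 0.057 t 20.4 rows 4
[{"slide": [-0.0, 0.0, 0.035], "spin": -0.1}, {"slide": [-0.0, 0.0, 0.034], "spin": -0.0}, {"slide": [-0.0, 0.0, 0.035], "spin": -0.1}, {"slide": [-0.0, 0.0, 0.034], "spin": -0.0}]
```

servo_tool([
  {"slide":[0,0,0.036],"spin":0},
  {"slide":[0,0,0.036],"spin":0},
  {"slide":[0,0,0.036],"spin":0},
  {"slide":[0,0,0.018],"spin":0},
  {"slide":[0,0,0.008],"spin":0},
  {"slide":[0,0,0],"spin":0},
])

```text
clock: 21.0
position: [0.5347, -0.1777, 0.0656]
ee_rot: [-0.002, 0.672, 0.74, -0.0]
contact_force: [0.7, -0.6, -3.5]
width: 0.0569
```

servo_tool([
  {"slide":[0,0,0.004],"spin":0},
  {"slide":[0,0,0.004],"spin":0},
  {"slide":[0,0,0.002],"spin":0},
  {"slide":[0,0,0],"spin":0},
], newtons=25)

```text
clock: 21.4
position: [0.537, -0.177, 0.0611]
ee_rot: [0.0, 0.673, 0.74, 0.002]
contact_force: [-4.1, 9.4, 18.0]
width: 0.0567
```

servo_tool([
  {"slide":[0,0,-0.003],"spin":0},
  {"slide":[0,0,0],"spin":0},
  {"slide":[0,0,0],"spin":0},
  {"slide":[0,0,0],"spin":0},
  {"slide":[0,0,-0.04],"spin":0},
  {"slide":[0,0,-0.045],"spin":0},
  {"slide":[0,0,-0.045],"spin":0},
  {"slide":[0,0,-0.045],"spin":0},
], hand=1)

```text
clock: 22.2
position: [0.5356, -0.1795, 0.2364]
ee_rot: [-0.0, 0.673, 0.74, -0.0]
contact_force: [1.0, -0.5, -0.2]
width: 0.0854
```

```bash
python3 look.py top g1; python3 look.py wrist g2; python3 plan.py .6094 .2464 .30 25.4
```

```text
22.2 [ 0.5356 -0.1795  0.2364] 95.5 [ 1.  -0.5 -0.2] 0.0854 [-0.45  0.27  1.55 -0.    1.32 -0.54]
22.25 [ 0.5394 -0.1812  0.2447] 95.5 [ 2.6 -0.4  5.4] 0.0852 [-0.45  0.26  1.54 -0.    1.33 -0.54]
at [ 0.5394 -0.1812  0.2418] h 95.5 F [ 0.9  0.1 -0.1] w 0.086 t 22.3 rows 10
[{"slide": [0.042, 0.011, -0.006], "spin": 7.0}, {"slide": [0.043, 0.006, -0.006], "spin": 7.0}, {"slide": [0.043, 0.001, -0.005], "spin": 7.0}, {"slide": [0.043, -0.005, -0.006], "spin": 7.0}, {"slide": [0.042, -0.01, -0.006], "spin": 7.0}, {"slide": [0.041, -0.015, -0.006], "spin": 7.0}, {"slide": [0.038, -0.02, -0.006], "spin": 7.0}, {"slide": [0.036, -0.024, -0.006], "spin": 7.1}]
[{"slide": [0.033, -0.029, -0.005], "spin": 7.0}, {"slide": [0.029, -0.032, -0.006], "spin": 7.0}]
```

View pics/g2.png

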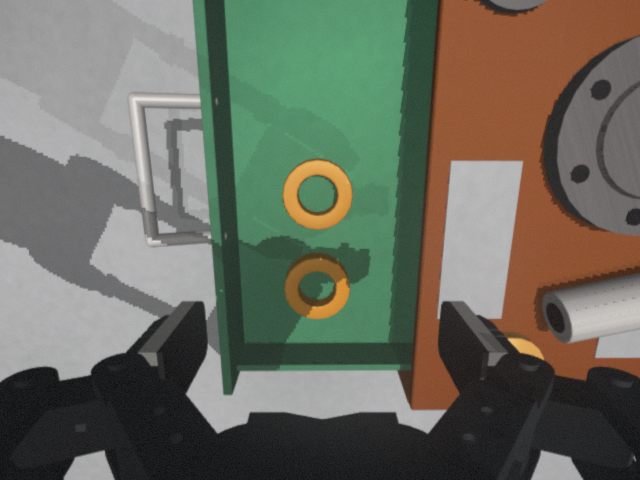

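View pics/g1.png

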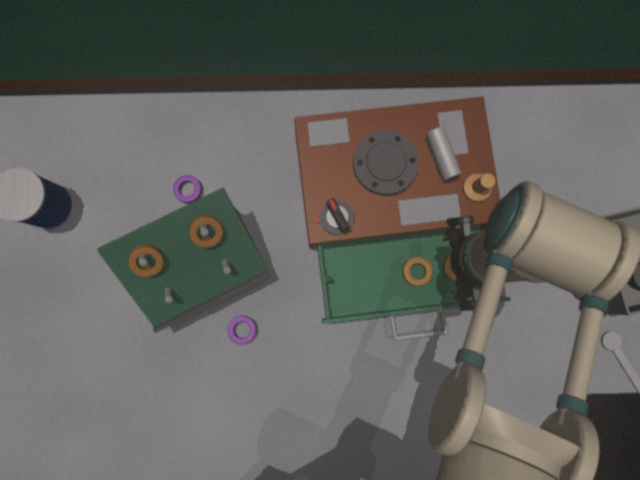

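Two seats lie flat and apart (wrist pixels (318,194) and (317,287)), and two remain on the upper pegs. Next is the upper -y seat.

servo_tool([
  {"slide":[0.042,0.011,-0.006],"spin":7},
  {"slide":[0.043,0.006,-0.006],"spin":7},
  {"slide":[0.043,0.001,-0.005],"spin":7},
  {"slide":[0.043,-0.005,-0.006],"spin":7},
  {"slide":[0.042,-0.01,-0.006],"spin":7},
  {"slide":[0.041,-0.015,-0.006],"spin":7},
  {"slide":[0.038,-0.02,-0.006],"spin":7},
  {"slide":[0.036,-0.024,-0.006],"spin":7.1},
])

```text
clock: 23.1
position: [0.5917, 0.1638, 0.281]
ee_rot: [0.0, 0.942, 0.334, -0.001]
contact_force: [0.9, 0.1, 0.8]
width: 0.085
```

servo_tool([
  {"slide":[0.033,-0.029,-0.005],"spin":7},
  {"slide":[0.029,-0.032,-0.006],"spin":7},
  {"slide":[0,0,0],"spin":0},
  {"slide":[0,0,0],"spin":0},
])

```text
clock: 23.5
position: [0.6061, 0.2487, 0.2915]
ee_rot: [0.0, 0.975, 0.221, -0.001]
contact_force: [-0.6, -0.4, -0.5]
width: 0.0853
```

```bash
python3 look.py wrist i1; python3 ov.py i1;python3 plan.py .6094 .2464 .171 25.4
```

```text
23.5 [0.6061 0.2487 0.2915] 25.5 [-0.6 -0.4 -0.5] 0.0853 [ 0.28  0.38  1.24 -0.    1.52  1.41]
at [0.6061 0.2476 0.2916] h 25.5 F [ 0.4 -0.4 -0.6] w 0.0852 t 23.6 rows 3
[{"slide": [0.001, 0.001, 0.04], "spin": 0.0}, {"slide": [0.001, 0.001, 0.04], "spin": 0.0}, {"slide": [0.0, 0.001, 0.041], "spin": 0.1}]
```

View pics/i1o.png

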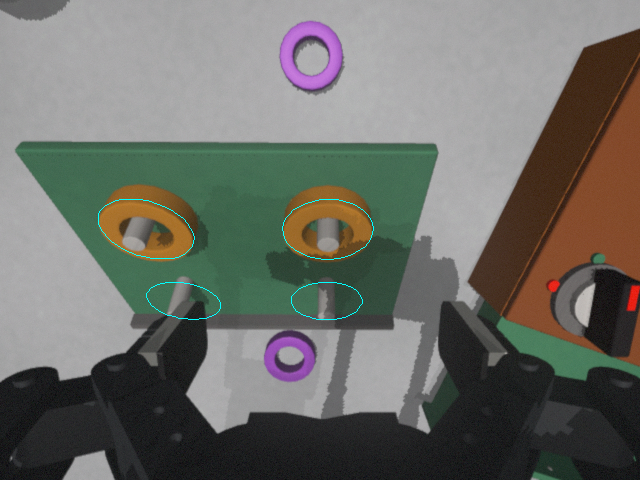

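servo_tool([
  {"slide":[0.002,0.002,0.03],"spin":0},
  {"slide":[0,0,0.032],"spin":0},
  {"slide":[0,0,0.025],"spin":0},
  {"slide":[0,0,0.02],"spin":0},
  {"slide":[0,0,0.013],"spin":0},
  {"slide":[0,0,0],"spin":0},
  {"slide":[0,0,0],"spin":0},
], hand=1)

```text
clock: 24.25
position: [0.6095, 0.2465, 0.1735]
ee_rot: [0.0, 0.976, 0.219, 0.0]
contact_force: [0.0, 0.2, 0.8]
width: 0.0857
```

servo_tool([
  {"slide":[0,0,0],"spin":0},
  {"slide":[0,0,0],"spin":0},
  {"slide":[0,0,0],"spin":0},
  {"slide":[0,0,0],"spin":0},
], hand=0, newtons=60)

```text
clock: 24.65
position: [0.6099, 0.2471, 0.1756]
ee_rot: [0.0, 0.976, 0.22, 0.002]
contact_force: [-1.3, -2.4, 6.7]
width: 0.0565
```

servo_tool([
  {"slide":[-0.006,0,-0.008],"spin":0},
  {"slide":[-0.009,0,-0.012],"spin":0},
  {"slide":[-0.012,0,-0.016],"spin":0},
  {"slide":[-0.006,0,-0.016],"spin":0},
  {"slide":[0,0,-0.03],"spin":0},
  {"slide":[0,0,-0.01],"spin":0},
  {"slide":[0,0,0],"spin":0},
  {"slide":[0,0,0],"spin":0},
])

```text
clock: 25.45
position: [0.5786, 0.2329, 0.2641]
ee_rot: [0.0, 0.976, 0.22, -0.001]
contact_force: [0.0, 0.4, -3.2]
width: 0.0566
```

```bash
python3 look.py wrist i2;python3 plan.py .527 -.1 .20 95.5
```

```text
25.45 [0.5786 0.2329 0.2641] 25.4 [ 0.   0.4 -3.2] 0.0566 [ 0.27  0.34  1.37 -0.    1.43  1.4 ]
at [0.5784 0.2328 0.2634] h 25.4 F [ 0.3 -0.3 -2.2] w 0.0564 t 25.5 rows 9
[{"slide": [-0.021, 0.031, 0.007], "spin": -7.8}, {"slide": [-0.025, 0.028, 0.007], "spin": -7.8}, {"slide": [-0.029, 0.024, 0.007], "spin": -7.8}, {"slide": [-0.031, 0.02, 0.007], "spin": -7.8}, {"slide": [-0.034, 0.016, 0.007], "spin": -7.8}, {"slide": [-0.036, 0.01, 0.007], "spin": -7.7}, {"slide": [-0.037, 0.006, 0.007], "spin": -7.8}, {"slide": [-0.037, 0.001, 0.007], "spin": -7.8}]
[{"slide": [-0.038, -0.004, 0.007], "spin": -7.8}]
```

View pics/i2.png

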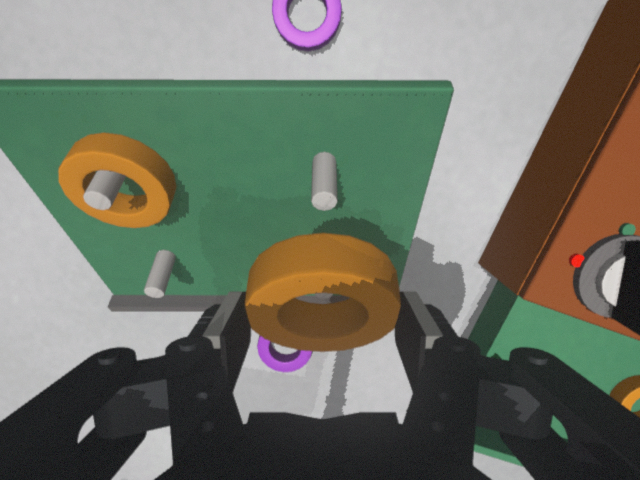

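servo_tool([
  {"slide":[-0.021,0.031,0.007],"spin":-7.8},
  {"slide":[-0.025,0.028,0.007],"spin":-7.8},
  {"slide":[-0.029,0.024,0.007],"spin":-7.8},
  {"slide":[-0.031,0.02,0.007],"spin":-7.8},
  {"slide":[-0.034,0.016,0.007],"spin":-7.8},
  {"slide":[-0.036,0.01,0.007],"spin":-7.7},
  {"slide":[-0.037,0.006,0.007],"spin":-7.8},
  {"slide":[-0.037,0.001,0.007],"spin":-7.8},
])

```text
clock: 26.3
position: [0.532, -0.0636, 0.2071]
ee_rot: [-0.001, 0.719, 0.695, -0.001]
contact_force: [-0.1, 0.2, -3.1]
width: 0.0566
```

servo_tool([
  {"slide":[-0.038,-0.004,0.007],"spin":-7.8},
  {"slide":[0,0,0],"spin":0},
  {"slide":[0,0,0],"spin":0},
  {"slide":[0,0,0],"spin":0},
])

```text
clock: 26.7
position: [0.5275, -0.0993, 0.2013]
ee_rot: [-0.001, 0.673, 0.74, -0.0]
contact_force: [0.9, 0.3, -2.8]
width: 0.0561
```

```bash
python3 look.py wrist i3; python3 plan.py .527 -.1 .067 95.5
```

```text
26.7 [ 0.5275 -0.0993  0.2013] 95.5 [ 0.9  0.3 -2.8] 0.0561 [-0.32  0.25  1.66  0.    1.23 -0.41]
at [ 0.5277 -0.0991  0.2016] h 95.5 F [-0.1  0.1 -1.8] w 0.0563 t 26.8 rows 3
[{"slide": [-0.0, -0.0, 0.045], "spin": 0.0}, {"slide": [-0.001, -0.001, 0.045], "spin": 0.0}, {"slide": [0.0, 0.0, 0.045], "spin": 0.0}]
```

View pics/i3.png

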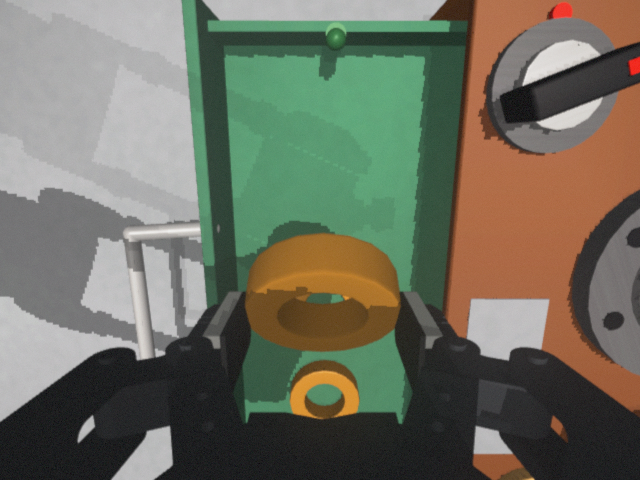

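servo_tool([
  {"slide":[0,0,0.036],"spin":0},
  {"slide":[0,0,0.036],"spin":0},
  {"slide":[0,0,0.036],"spin":0},
  {"slide":[0,0,0.018],"spin":0},
  {"slide":[0,0,0.008],"spin":0},
  {"slide":[0,0,0],"spin":0},
])

```text
clock: 27.35
position: [0.5276, -0.0992, 0.0673]
ee_rot: [-0.001, 0.672, 0.741, -0.0]
contact_force: [-0.1, 1.0, -2.9]
width: 0.0563
```

servo_tool([
  {"slide":[0,0,0.004],"spin":0},
  {"slide":[0,0,0.003],"spin":0},
  {"slide":[0,0,0],"spin":0},
], newtons=25)

```text
clock: 27.65
position: [0.5293, -0.0988, 0.0638]
ee_rot: [0.001, 0.673, 0.74, 0.002]
contact_force: [-2.1, 5.4, 10.5]
width: 0.0564
```

servo_tool([
  {"slide":[0,0,0],"spin":0},
  {"slide":[0,0,0],"spin":0},
  {"slide":[0,0,0],"spin":0},
  {"slide":[0,0,0],"spin":0},
  {"slide":[0,0,-0.04],"spin":0},
  {"slide":[0,0,-0.045],"spin":0},
  {"slide":[0,0,-0.045],"spin":0},
  {"slide":[0,0,-0.045],"spin":0},
], hand=1)

```text
clock: 28.45
position: [0.5274, -0.1002, 0.2376]
ee_rot: [-0.0, 0.673, 0.74, -0.0]
contact_force: [0.9, -0.4, -0.6]
width: 0.0852
```

```bash
python3 look.py top j1; python3 look.py wrist j2; python3 plan.py .5579 .3548 .30 25.4
```

```text
28.45 [ 0.5274 -0.1002  0.2376] 95.5 [ 0.9 -0.4 -0.6] 0.0852 [-0.32  0.23  1.61 -0.    1.31 -0.41]
28.5 [ 0.5315 -0.1015  0.2457] 95.5 [ 2.2 -0.2  4.9] 0.0854 [-0.32  0.22  1.59 -0.    1.31 -0.41]
at [ 0.5315 -0.1015  0.2428] h 95.5 F [ 0.3 -0.6  0.6] w 0.0854 t 28.6 rows 11
[{"slide": [0.041, 0.006, -0.005], "spin": 6.4}, {"slide": [0.042, 0.002, -0.005], "spin": 6.3}, {"slide": [0.041, -0.003, -0.006], "spin": 6.4}, {"slide": [0.041, -0.007, -0.005], "spin": 6.4}, {"slide": [0.04, -0.012, -0.005], "spin": 6.4}, {"slide": [0.038, -0.016, -0.005], "spin": 6.3}, {"slide": [0.036, -0.021, -0.005], "spin": 6.4}, {"slide": [0.034, -0.024, -0.006], "spin": 6.4}]
[{"slide": [0.031, -0.028, -0.005], "spin": 6.3}, {"slide": [0.027, -0.031, -0.005], "spin": 6.4}, {"slide": [0.024, -0.034, -0.005], "spin": 6.4}]
```

View pics/j2.png

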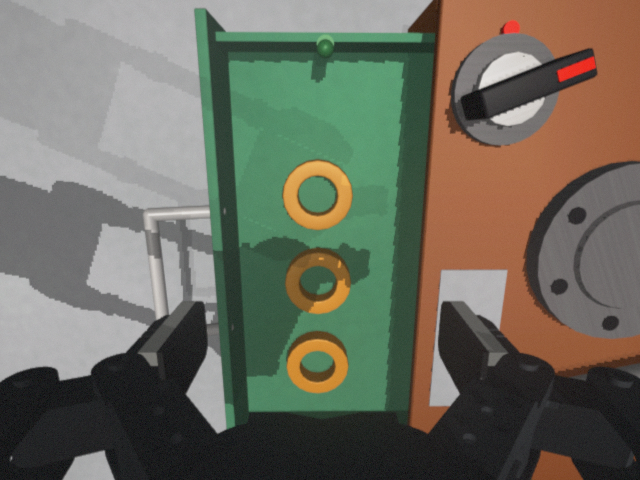

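View pics/j1.png

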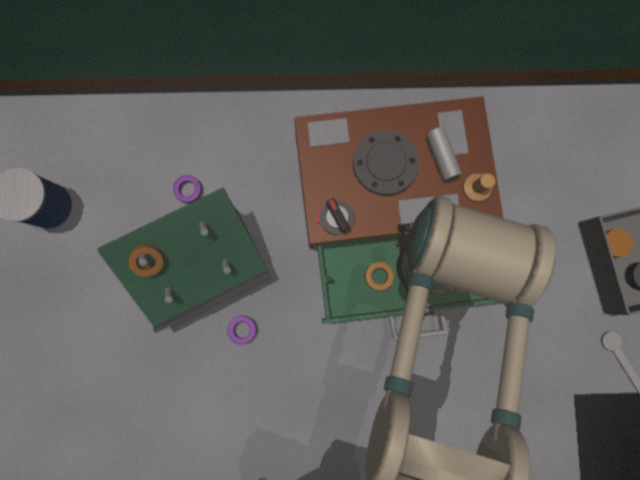

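Three seats are in the drawer and the last is still on its peg at top pixel (146,262).

servo_tool([
  {"slide":[0.041,0.006,-0.005],"spin":6.4},
  {"slide":[0.042,0.002,-0.005],"spin":6.3},
  {"slide":[0.041,-0.003,-0.006],"spin":6.4},
  {"slide":[0.041,-0.007,-0.005],"spin":6.4},
  {"slide":[0.04,-0.012,-0.005],"spin":6.4},
  {"slide":[0.038,-0.016,-0.005],"spin":6.3},
  {"slide":[0.036,-0.021,-0.005],"spin":6.4},
  {"slide":[0.034,-0.024,-0.006],"spin":6.4},
])

```text
clock: 29.35
position: [0.5466, 0.2332, 0.2771]
ee_rot: [0.0, 0.926, 0.376, -0.001]
contact_force: [0.3, 0.1, -0.2]
width: 0.085
```

servo_tool([
  {"slide":[0.031,-0.028,-0.005],"spin":6.3},
  {"slide":[0.027,-0.031,-0.005],"spin":6.4},
  {"slide":[0.024,-0.034,-0.005],"spin":6.4},
  {"slide":[0,0,0],"spin":0},
  {"slide":[0,0,0],"spin":0},
])

```text
clock: 29.85
position: [0.5538, 0.3565, 0.2915]
ee_rot: [0.001, 0.975, 0.221, -0.001]
contact_force: [-0.0, -0.7, 0.1]
width: 0.0855
```

```bash
python3 look.py wrist k1; python3 ov.py k1;python3 plan.py .5579 .3548 .171 25.4
```

```text
29.85 [0.5538 0.3565 0.2915] 25.5 [-0.  -0.7  0.1] 0.0855 [ 0.47  0.39  1.23 -0.    1.52  1.59]
at [0.5539 0.3555 0.2917] h 25.4 F [-0.7  0.5  0.3] w 0.0858 t 29.9 rows 3
[{"slide": [0.001, 0.001, 0.04], "spin": 0.0}, {"slide": [0.001, 0.001, 0.04], "spin": 0.0}, {"slide": [0.001, 0.0, 0.041], "spin": 0.0}]
```

View pics/k1o.png

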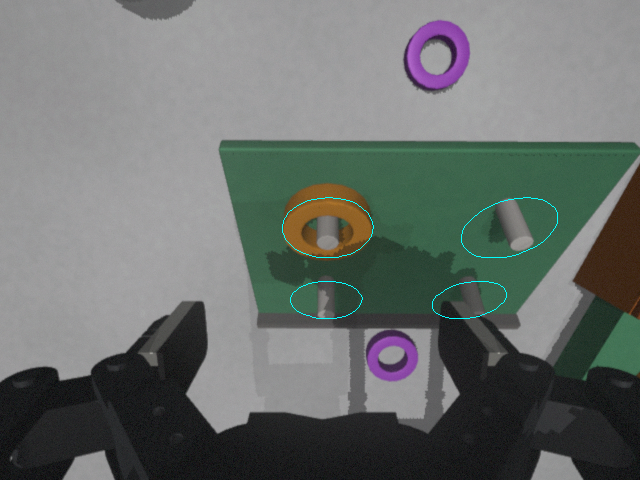

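servo_tool([
  {"slide":[0.003,0.002,0.03],"spin":0},
  {"slide":[0,0,0.032],"spin":0},
  {"slide":[0,0,0.025],"spin":0},
  {"slide":[0,0,0.02],"spin":0},
  {"slide":[0,0,0.013],"spin":0},
  {"slide":[0,0,0],"spin":0},
  {"slide":[0,0,0],"spin":0},
], hand=1)

```text
clock: 30.6
position: [0.5583, 0.3549, 0.1736]
ee_rot: [0.0, 0.976, 0.219, 0.0]
contact_force: [0.3, -0.3, -0.5]
width: 0.0853
```

servo_tool([
  {"slide":[0,0,0],"spin":0},
  {"slide":[0,0,0],"spin":0},
  {"slide":[0,0,0],"spin":0},
  {"slide":[0,0,0],"spin":0},
], hand=0, newtons=60)

```text
clock: 31.0
position: [0.5585, 0.3555, 0.1756]
ee_rot: [0.0, 0.976, 0.22, 0.002]
contact_force: [-1.5, -1.5, 5.9]
width: 0.0566
```

servo_tool([
  {"slide":[-0.006,0,-0.008],"spin":0},
  {"slide":[-0.009,0,-0.012],"spin":0},
  {"slide":[-0.012,0,-0.016],"spin":0},
  {"slide":[-0.006,0,-0.016],"spin":0},
  {"slide":[0,0,-0.03],"spin":0},
  {"slide":[0,0,-0.01],"spin":0},
  {"slide":[0,0,0],"spin":0},
  {"slide":[0,0,0],"spin":0},
])

```text
clock: 31.8
position: [0.5274, 0.3411, 0.264]
ee_rot: [0.0, 0.976, 0.22, -0.001]
contact_force: [-0.3, -0.0, -2.4]
width: 0.0562
```

```bash
python3 look.py wrist k2;python3 plan.py .5195 -.022 .22 95.5
```

```text
31.8 [0.5274 0.3411 0.264 ] 25.4 [-0.3 -0.  -2.4] 0.0562 [ 0.46  0.35  1.36 -0.    1.43  1.59]
at [0.5271 0.341  0.2634] h 25.4 F [-0.3  0.6 -5.2] w 0.0564 t 31.9 rows 9
[{"slide": [-0.018, 0.036, 0.005], "spin": -7.8}, {"slide": [-0.023, 0.033, 0.005], "spin": -7.8}, {"slide": [-0.027, 0.03, 0.004], "spin": -7.8}, {"slide": [-0.031, 0.026, 0.005], "spin": -7.8}, {"slide": [-0.034, 0.022, 0.005], "spin": -7.8}, {"slide": [-0.037, 0.016, 0.005], "spin": -7.7}, {"slide": [-0.038, 0.012, 0.005], "spin": -7.8}, {"slide": [-0.04, 0.006, 0.005], "spin": -7.8}]
[{"slide": [-0.041, 0.001, 0.004], "spin": -7.8}]
```

View pics/k2.png

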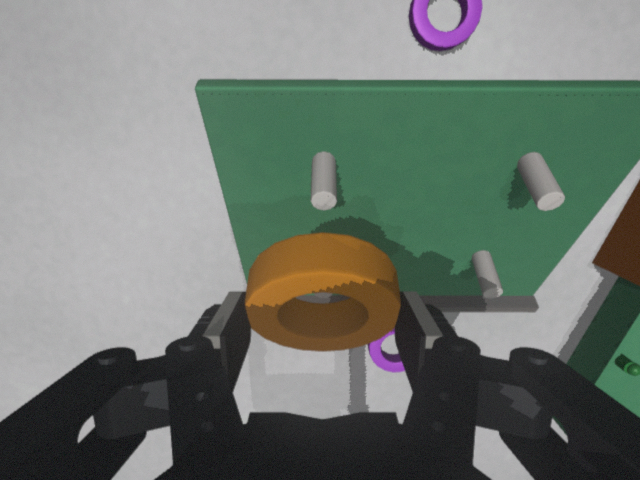

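```bash
python3 - <<'E'
from h import *
p=ray("top",np.array((379.5,277)),.042);v=[.7401,-.1218,.096]
c,s=np.cos(v[2]),np.sin(v[2]);d=p-v[:2];print(p,c*d[0]+s*d[1],-s*d[0]+c*d[1])
# lug
d=np.load('pics/j2.npz');P=(d['p'],d['q']);p=ray("wrist",np.array((325,47)),.07,P);e=p-v[:2];print('lug',p,c*e[0]+s*e[1],-s*e[0]+c*e[1])
p=ray("wrist",np.array((318,195)),.042,P);e=p-v[:2];print('r3',p,c*e[0]+s*e[1],-s*e[0]+c*e[1])
print(place(*v,[[-.21,.112,.1]]))
E
```

```text
[ 0.52602248 -0.08545642] -0.2096081808915135 0.056696130839524086
lug [0.52343584 0.02442992] -0.2016500209275627 0.16632443939068695
r3 [ 0.5286428  -0.08449024] -0.20690731212119856 0.05740669492887179
[[ 0.52033144 -0.03044475  0.1       ]]
```

```bash
python3 plan.py .5202 -.0294 .2 95.5
```

```text
at [0.5271 0.341  0.2634] h 25.4 F [-0.3  0.6 -5.2] w 0.0564 t 31.9 rows 9
[{"slide": [-0.018, 0.037, 0.007], "spin": -7.8}, {"slide": [-0.023, 0.034, 0.007], "spin": -7.8}, {"slide": [-0.028, 0.03, 0.007], "spin": -7.8}, {"slide": [-0.032, 0.027, 0.007], "spin": -7.8}, {"slide": [-0.034, 0.022, 0.007], "spin": -7.8}, {"slide": [-0.038, 0.017, 0.007], "spin": -7.7}, {"slide": [-0.039, 0.012, 0.007], "spin": -7.8}, {"slide": [-0.041, 0.006, 0.007], "spin": -7.8}]
[{"slide": [-0.041, 0.001, 0.007], "spin": -7.8}]
```

servo_tool([
  {"slide":[-0.018,0.037,0.007],"spin":-7.8},
  {"slide":[-0.023,0.034,0.007],"spin":-7.8},
  {"slide":[-0.028,0.03,0.007],"spin":-7.8},
  {"slide":[-0.032,0.027,0.007],"spin":-7.8},
  {"slide":[-0.034,0.022,0.007],"spin":-7.8},
  {"slide":[-0.038,0.017,0.007],"spin":-7.7},
  {"slide":[-0.039,0.012,0.007],"spin":-7.8},
  {"slide":[-0.041,0.006,0.007],"spin":-7.8},
])

```text
clock: 32.65
position: [0.5202, 0.0105, 0.2072]
ee_rot: [-0.001, 0.719, 0.695, -0.001]
contact_force: [0.2, -1.0, -3.4]
width: 0.0563
```

servo_tool([
  {"slide":[-0.041,0.001,0.007],"spin":-7.8},
  {"slide":[0,0,0],"spin":0},
  {"slide":[0,0,0],"spin":0},
  {"slide":[0,0,0],"spin":0},
])

```text
clock: 33.05
position: [0.5203, -0.0283, 0.2013]
ee_rot: [-0.001, 0.673, 0.74, -0.0]
contact_force: [-0.4, -0.6, -2.8]
width: 0.0565
```

```bash
python3 look.py wrist k3; python3 plan.py .5202 -.0294 .067 95.5
```

```text
33.05 [ 0.5203 -0.0283  0.2013] 95.5 [-0.4 -0.6 -2.8] 0.0565 [-0.19  0.23  1.7   0.    1.22 -0.28]
at [ 0.5204 -0.028   0.2015] h 95.5 F [ 0.6 -0.1 -3.1] w 0.0567 t 33.1 rows 3
[{"slide": [-0.0, -0.0, 0.045], "spin": 0.0}, {"slide": [-0.001, -0.0, 0.045], "spin": 0.0}, {"slide": [-0.0, -0.0, 0.045], "spin": 0.0}]
```

View pics/k3.png

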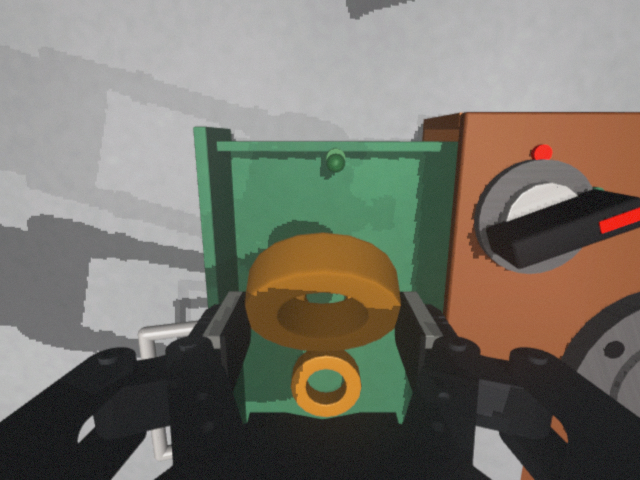

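servo_tool([
  {"slide":[-0.001,0,0.036],"spin":0},
  {"slide":[0,0,0.036],"spin":0},
  {"slide":[0,0,0.036],"spin":0},
  {"slide":[0,0,0.018],"spin":0},
  {"slide":[0,0,0.008],"spin":0},
  {"slide":[0,0,0],"spin":0},
])

```text
clock: 33.7
position: [0.5205, -0.029, 0.0673]
ee_rot: [-0.001, 0.672, 0.741, -0.0]
contact_force: [-0.3, 0.7, -2.3]
width: 0.0562
```

servo_tool([
  {"slide":[0,0,0.004],"spin":0},
  {"slide":[0,0,0.003],"spin":0},
  {"slide":[0,0,0],"spin":0},
], newtons=25)

```text
clock: 34.0
position: [0.5223, -0.0284, 0.0638]
ee_rot: [0.001, 0.673, 0.74, 0.002]
contact_force: [-2.7, 5.6, 9.5]
width: 0.0564
```

servo_tool([
  {"slide":[0,0,0],"spin":0},
  {"slide":[0,0,0],"spin":0},
  {"slide":[0,0,0],"spin":0},
  {"slide":[0,0,0],"spin":0},
  {"slide":[0,0,-0.04],"spin":0},
  {"slide":[0,0,-0.045],"spin":0},
  {"slide":[0,0,-0.045],"spin":0},
  {"slide":[0,0,-0.045],"spin":0},
], hand=1)

```text
clock: 34.8
position: [0.5204, -0.0301, 0.2376]
ee_rot: [-0.0, 0.673, 0.74, -0.0]
contact_force: [1.5, -0.3, 0.2]
width: 0.0857
```

servo_tool([
  {"slide":[-0.03,-0.03,0],"spin":0},
  {"slide":[-0.03,-0.03,0],"spin":0},
  {"slide":[-0.03,-0.03,0],"spin":0},
  {"slide":[-0.03,-0.03,0],"spin":0},
  {"slide":[0,0,0],"spin":0},
  {"slide":[0,0,0],"spin":0},
], hand=0.4)

```text
clock: 35.4
position: [0.4125, -0.1615, 0.2361]
ee_rot: [0.0, 0.674, 0.739, 0.0]
contact_force: [0.1, 0.9, 0.3]
width: 0.0346
```

```bash
python3 look.py top m1; python3 look.py scene m2;python3 look.py wrist m3; python3 plan.py .4085 -.154 .2 95.5
```

```text
35.4 [ 0.4125 -0.1615  0.2361] 95.3 [0.1 0.9 0.3] 0.0346 [-0.53  0.08  1.79  0.    1.27 -0.62]
35.45 [ 0.4131 -0.1609  0.2361] 95.4 [-0.5 -0.3  0.8] 0.0341 [-0.53  0.08  1.79  0.    1.27 -0.62]
35.5 [ 0.4134 -0.1605  0.236 ] 95.5 [ 0.7  0.4 -0.1] 0.0344 [-0.53  0.09  1.79  0.    1.27 -0.62]
at [ 0.4135 -0.1602  0.236 ] h 95.6 F [-0.7  1.4  0.4] w 0.0338 t 35.5 rows 1
[{"slide": [0.007, -0.004, 0.036], "spin": 0.1}]
```

View pics/m1.png

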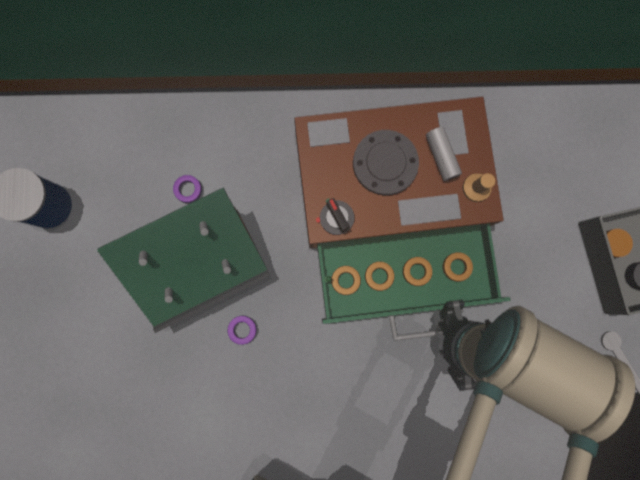

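View pics/m2.png

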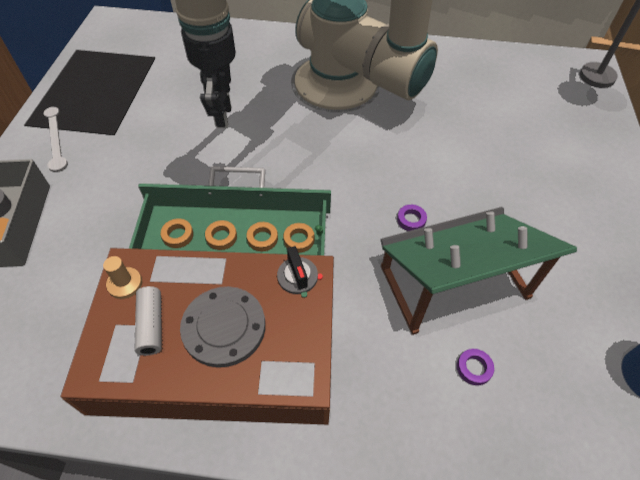

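View pics/m3.png

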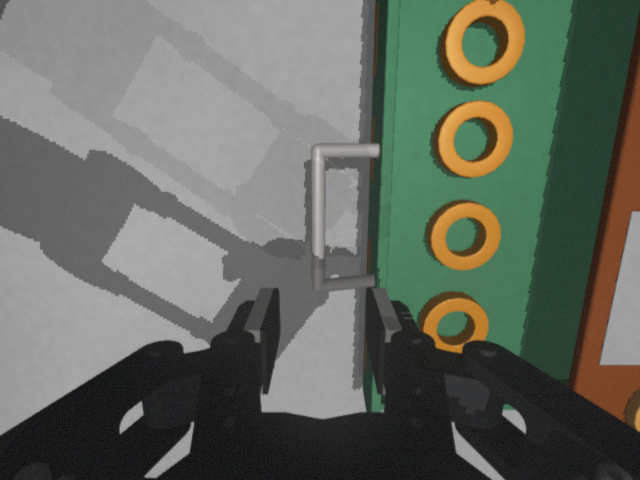

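```bash
python3 - <<'E'
from h import *
a=cv2.imread('pics/m2.png');cv2.imwrite('pics/m2c.png',cv2.resize(a[175:300,130:340],None,fx=3.8,fy=3.8,interpolation=cv2.INTER_CUBIC))
d=np.load('pics/m3.npz');P=(d['p'],d['q']);print([ray("wrist",np.array(u),.084,P) for u in((320,150),(321,283))])
E
```

```text
[array([ 0.40609554, -0.10324002]), array([ 0.41608446, -0.20131681])]
```

View pics/m2c.png

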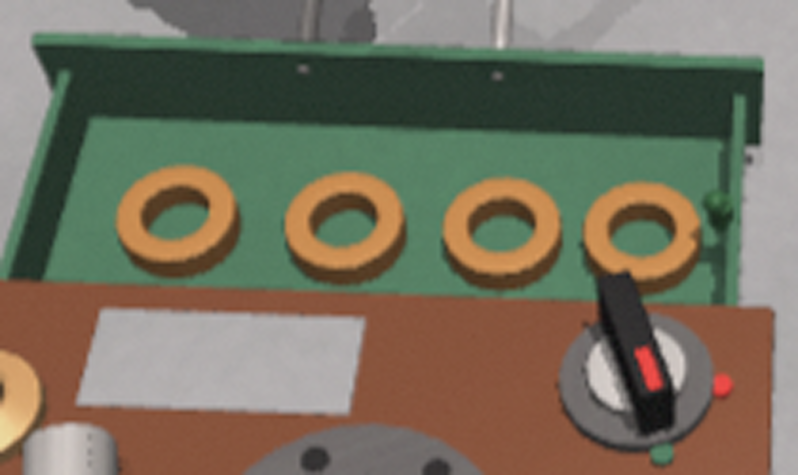

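All four seats lie flat with gaps between them, and the bystanders are unmoved. I'll take the handle and push the drawer home.

servo_tool([
  {"slide":[0.007,-0.002,0.036],"spin":0},
  {"slide":[0,0,0.04],"spin":0},
  {"slide":[0,0,0.036],"spin":0},
  {"slide":[0,0,0.025],"spin":0},
  {"slide":[0,0,0.012],"spin":0},
  {"slide":[0,0,0],"spin":0},
])

```text
clock: 36.15
position: [0.4096, -0.1524, 0.0851]
ee_rot: [-0.002, 0.672, 0.741, -0.0]
contact_force: [-0.2, -0.2, 0.6]
width: 0.0343
```

servo_tool([
  {"slide":[0,0,0],"spin":0},
  {"slide":[0,0,0],"spin":0},
  {"slide":[0,0,0],"spin":0},
  {"slide":[0,0,0],"spin":0},
], hand=0, newtons=60)

```text
clock: 36.55
position: [0.4106, -0.154, 0.0877]
ee_rot: [0.001, 0.673, 0.74, 0.0]
contact_force: [0.5, 2.0, 2.4]
width: 0.0074
```

servo_tool([
  {"slide":[0,0.01,0],"spin":0},
  {"slide":[0,0.02,0],"spin":0},
  {"slide":[0,0.02,0],"spin":0},
  {"slide":[0,0.02,0],"spin":0},
  {"slide":[0,0.02,0],"spin":0},
  {"slide":[0,0.02,0],"spin":0},
  {"slide":[0,0.015,0],"spin":0},
  {"slide":[0,0.01,0],"spin":0},
])

```text
clock: 37.35
position: [0.5457, -0.1413, 0.0877]
ee_rot: [0.0, 0.672, 0.74, 0.0]
contact_force: [-3.1, 0.4, 6.4]
width: 0.0076
```

```bash
python3 plan.py .5589 -.139 .0846
```

```text
at [ 0.5457 -0.1413  0.0877] h 95.5 F [-3.1  0.4  6.4] w 0.0076 t 37.4 rows 1
[{"slide": [0.001, 0.013, 0.003], "spin": -0.0}]
```

servo_tool([
  {"slide":[0,0.006,0],"spin":0},
  {"slide":[0,0.005,0],"spin":0},
  {"slide":[0,0.004,0],"spin":0},
  {"slide":[0,0,0],"spin":0},
])

```text
clock: 37.75
position: [0.559, -0.14, 0.0877]
ee_rot: [-0.0, 0.672, 0.74, -0.001]
contact_force: [-3.2, 0.9, 5.4]
width: 0.0075
```

servo_tool([
  {"slide":[0,0.002,0],"spin":0},
  {"slide":[0,0.002,0],"spin":0},
  {"slide":[0,0,0],"spin":0},
])

```text
clock: 38.05
position: [0.5591, -0.14, 0.0876]
ee_rot: [-0.003, 0.672, 0.741, -0.003]
contact_force: [-10.3, -2.1, 11.4]
width: 0.0077
```

servo_tool([
  {"slide":[0,0,0],"spin":0},
  {"slide":[0,0,0],"spin":0},
  {"slide":[0,0,-0.04],"spin":0},
  {"slide":[0,0,-0.045],"spin":0},
  {"slide":[0,0,-0.045],"spin":0},
  {"slide":[0,0,-0.02],"spin":0},
  {"slide":[0,0,0],"spin":0},
], hand=0.5)

```text
clock: 38.75
position: [0.5659, -0.1403, 0.241]
ee_rot: [0.004, 0.672, 0.74, 0.002]
contact_force: [-0.8, -0.4, 0.4]
width: 0.0423
```

```bash
python3 look.py wrist n1; python3 plan.py .642 .003 .24 26.7
```

```text
38.75 [ 0.5659 -0.1403  0.241 ] 95.5 [-0.8 -0.4  0.4] 0.0423 [-0.36  0.29  1.51  0.    1.33 -0.46]
at [ 0.5645 -0.1398  0.2384] h 95.5 F [0.6 0.4 0.4] w 0.0429 t 38.8 rows 9
[{"slide": [0.015, 0.01, -0.0], "spin": 7.6}, {"slide": [0.016, 0.008, -0.0], "spin": 7.7}, {"slide": [0.017, 0.006, -0.001], "spin": 7.6}, {"slide": [0.018, 0.003, 0.0], "spin": 7.7}, {"slide": [0.018, 0.001, 0.0], "spin": 7.6}, {"slide": [0.018, -0.001, -0.0], "spin": 7.7}, {"slide": [0.018, -0.004, -0.0], "spin": 7.6}, {"slide": [0.017, -0.006, -0.0], "spin": 7.6}]
[{"slide": [0.016, -0.008, -0.001], "spin": 7.7}]
```

View pics/n1.png

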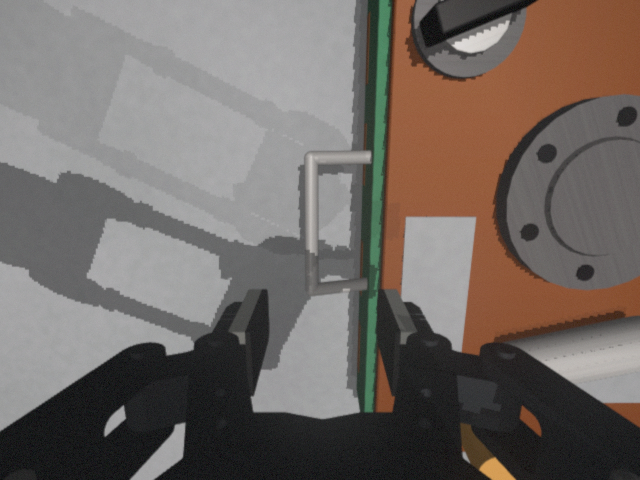

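The drawer is home, with the green front flush at column ~375 as at the start. Now the knob.

servo_tool([
  {"slide":[0.015,0.01,0],"spin":7.6},
  {"slide":[0.016,0.008,0],"spin":7.7},
  {"slide":[0.017,0.006,0],"spin":7.6},
  {"slide":[0.018,0.003,0],"spin":7.7},
  {"slide":[0.018,0.001,0],"spin":7.6},
  {"slide":[0.018,-0.001,0],"spin":7.7},
  {"slide":[0.018,-0.004,0],"spin":7.6},
  {"slide":[0.017,-0.006,0],"spin":7.6},
])

```text
clock: 39.6
position: [0.6317, -0.0113, 0.2341]
ee_rot: [-0.001, 0.956, 0.293, -0.002]
contact_force: [0.8, 0.5, -0.3]
width: 0.0425
```

servo_tool([
  {"slide":[0.016,-0.008,0],"spin":7.7},
  {"slide":[0,0,0],"spin":0},
  {"slide":[0,0,0],"spin":0},
])

```text
clock: 39.9
position: [0.6402, 0.0034, 0.2349]
ee_rot: [-0.0, 0.973, 0.232, -0.002]
contact_force: [-0.4, 0.3, 0.7]
width: 0.0427
```

```bash
python3 plan.py .642 .003 .133 26.7; python3 look.py wrist n2
```

```text
at [0.6402 0.0034 0.2349] h 26.9 F [-0.4  0.3  0.7] w 0.0427 t 39.9 rows 3
[{"slide": [0.0, 0.0, 0.034], "spin": 0.1}, {"slide": [0.001, 0.001, 0.034], "spin": 0.0}, {"slide": [0.0, 0.0, 0.034], "spin": 0.1}]
39.9 [0.6402 0.0034 0.2349] 26.9 [-0.4  0.3  0.7] 0.0427 [-0.1   0.38  1.38 -0.    1.38  1.  ]
```

View pics/n2.png

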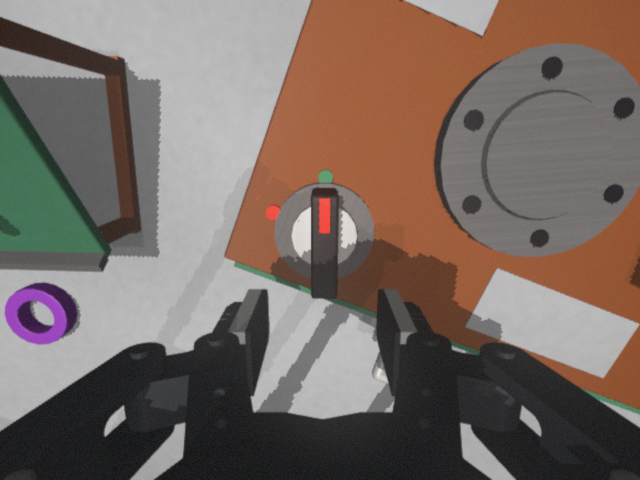

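The bar at column ~324 is centred between the fingers.

servo_tool([
  {"slide":[0.001,0.001,0.03],"spin":0},
  {"slide":[0,0,0.03],"spin":0},
  {"slide":[0,0,0.025],"spin":0},
  {"slide":[0,0,0.016],"spin":0},
  {"slide":[0,0,0],"spin":0},
])

```text
clock: 40.45
position: [0.6397, 0.0021, 0.1329]
ee_rot: [-0.001, 0.973, 0.231, -0.003]
contact_force: [-1.1, -0.4, 0.0]
width: 0.0428
```

servo_tool([
  {"slide":[0,0,0],"spin":0},
  {"slide":[0,0,0],"spin":0},
  {"slide":[0,0,0],"spin":0},
  {"slide":[0,0,0],"spin":0},
], hand=0, newtons=60)

```text
clock: 40.85
position: [0.6423, 0.0035, 0.1373]
ee_rot: [-0.0, 0.973, 0.231, 0.001]
contact_force: [-3.2, 2.8, 3.7]
width: 0.0147
```

servo_tool([
  {"slide":[0,0,0],"spin":-8},
  {"slide":[0,0,0],"spin":-8},
  {"slide":[0,0,0],"spin":-8},
  {"slide":[0,0,0],"spin":-8},
  {"slide":[0,0,0],"spin":-8},
  {"slide":[0,0,0],"spin":-8},
  {"slide":[0,0,0],"spin":-8},
  {"slide":[0,0,0],"spin":-8},
])

```text
clock: 41.65
position: [0.6429, 0.0032, 0.1374]
ee_rot: [0.001, 0.701, 0.713, 0.001]
contact_force: [-1.8, 2.1, 4.0]
width: 0.0148
```

servo_tool([
  {"slide":[0,0,0],"spin":-6},
  {"slide":[0,0,0],"spin":0},
  {"slide":[0,0,0],"spin":0},
  {"slide":[0,0,0],"spin":0},
])

```text
clock: 42.05
position: [0.643, 0.0032, 0.1374]
ee_rot: [0.001, 0.666, 0.746, 0.001]
contact_force: [-1.9, 0.9, 5.9]
width: 0.0149
```

servo_tool([
  {"slide":[0,0,0],"spin":0},
  {"slide":[0,0,0],"spin":0},
  {"slide":[0,0,-0.04],"spin":0},
  {"slide":[0,0,-0.045],"spin":0},
  {"slide":[0,0,-0.045],"spin":0},
  {"slide":[0,-0.03,0],"spin":0},
  {"slide":[0,-0.03,0],"spin":0},
  {"slide":[0,0,0],"spin":0},
], hand=0.5)

```text
clock: 42.85
position: [0.5792, -0.0044, 0.2664]
ee_rot: [-0.001, 0.665, 0.747, -0.001]
contact_force: [1.1, 0.3, -0.4]
width: 0.0429
```

servo_tool([
  {"slide":[0,-0.045,0],"spin":0},
  {"slide":[0,-0.045,0],"spin":0},
  {"slide":[0,-0.045,0],"spin":0},
  {"slide":[0,-0.045,0],"spin":0},
  {"slide":[0,0,0],"spin":0},
  {"slide":[0,0,0],"spin":0},
  {"slide":[0,0,0],"spin":0},
])

```text
clock: 43.55
position: [0.4055, -0.0253, 0.2662]
ee_rot: [0.001, 0.665, 0.747, 0.0]
contact_force: [0.1, 0.1, -0.1]
width: 0.0426
```

```bash
python3 look.py top p1; python3 look.py scene p2; python3 - <<'E'
import cv2
a=cv2.imread('pics/p1.png');cv2.imwrite('pics/p1c.png',cv2.resize(a[85:275,285:515],None,fx=3.4,fy=3.1,interpolation=cv2.INTER_CUBIC))
E
```

```text
43.55 [ 0.4055 -0.0253  0.2662] 96.7 [ 0.1  0.1 -0.1] 0.0426 [-0.23  0.01  1.79 -0.    1.34 -0.35]
43.6 [ 0.4056 -0.0252  0.2661] 96.7 [ 0.4  0.9 -0. ] 0.0432 [-0.23  0.01  1.79 -0.    1.34 -0.35]
```

View pics/p1c.png

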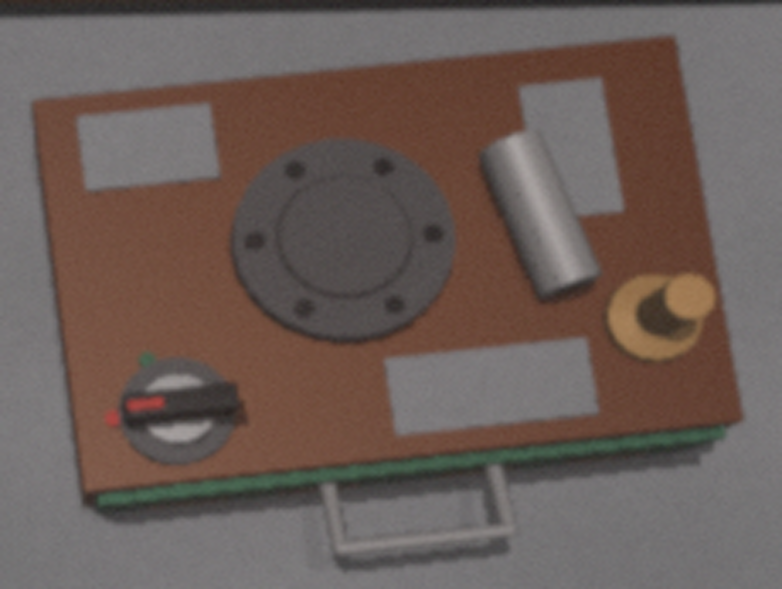

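View pics/p2.png

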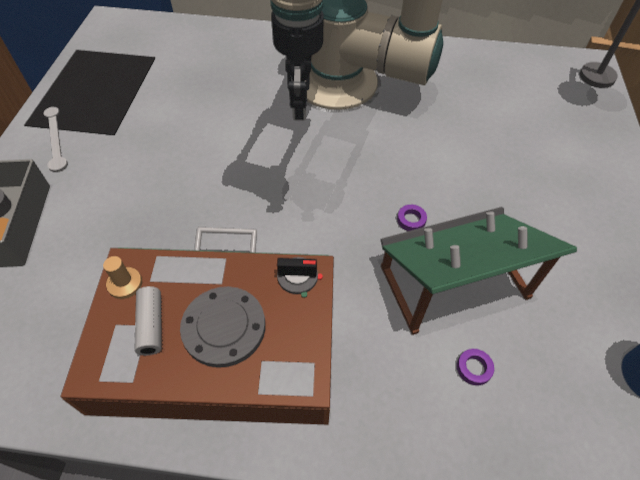

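The final pictures match the starting ones. The handle is at crop pixels (335,548) to (512,532), so the drawer is home. The knob's mark points at the red dot, so it is locked. The bystanders are unmoved and the pegs are empty. Handing in.

```bash
python3 -c "
from rig import manip
print(manip.sign_off())"
```

```text
the job is handed in; nothing more can be done
None
```

The job is done and handed in at about 43.6 s of the 208 s allowed. I unlocked the knob and pulled the drawer out 150 mm. All four bronze seats came off their pegs and went onto the drawer floor, then I pushed the drawer home and locked the knob again.

- **Seats:** before I closed the drawer, the pictures showed all four flat on the floor with clear gaps between them. They can't be seen once it is shut, so this was not re-checked afterwards.
- **Drawer and knob:** at the end the handle was at its starting pixels and the knob's mark pointed at the red locked dot. The drawer stopped against its end at about 10 N.
- **Left alone:** the flange blank, piston pin, cam follower and both purple rings were where they started, and the pegs were empty.
- **Forces:** the highest reading was about 24 N, while pressing the first seat onto the drawer floor.
- **Problems:** one move call was refused for a missing value and I sent it again. No check failed or disagreed, and I saw no seat knocked aside or grip slip.

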